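# Slide the mould block under the pouring bridge

## Task

Using only pushes with the fingertips or the outside of the fingers, slide the aluminium mould block across the bench and in under the low pouring bridge, row of wells first, until it sits fully home and square against the stop behind, with its wells centred below the three funnels. Keep the block flat on the bench all the way: never tip, lift or carry it. Leave everything else on the bench where it stands, and finish with the hand clear.

Things in the scene. Friction and masses are not known exactly. Their poses are not given: they have to be found in the camera images.
- pour_bridge: Pouring bridge: low steel crossbar (deck) on two grey legs, three small funnels in a row on top; fixed to the bench. Origin: on the bench (z = 0) below the middle of the deck. Its x axis is the direction in which the mould block goes in, from the open front on the robot's side to the stop behind; y runs along the deck. Leg inner faces at y = +-68 mm, outer faces +-92 mm.
- bridge_deck (a point): Middle of the deck's underside, 36 mm above the bench, straight above the bridge's origin and below the middle funnel; same axes as the bridge. Deck: 44 mm in x (22 mm each way), 200 mm in y, 12 mm thick (top at 48 mm). Funnels at y = -31, 0, +31 mm, their rims 62 mm above the bench.
- bridge_stop (a point): Middle of the stop's front face, where it meets the bench, 30 mm in x behind the bridge's origin. The stop is a fixed bar 22 mm high along the bridge's y, across the whole width between the legs; the block's front face comes to rest against it.
- mould: Mould block: loose flat aluminium block, 100 mm in x, 96 mm in y, 30 mm high, 0.4 to 0.8 kg, lying on the bench. Origin: centre of its underside. Its +x side goes in first. Starts in front of the bridge, clear of it, up to 45 mm to either side and up to 0.3 rad askew. Home and square, its origin is at x = -20, y = 0 mm of the bridge: 6 mm headroom, 20 mm to each leg, 48 mm standing out in front.
- mould_wells (a point): Centre of the middle one of three dark round wells (26 mm diameter) on the block's flat top, 30 mm above its underside and 20 mm from its centre towards its +x side; the other two are 31 mm to either side along its y. Two small screw heads mark the opposite, near end.
- pillar: Bystander, loose, not part of the work: white pillar candle standing upright, 60 mm diameter, 105 mm tall. Origin: centre of its underside.
- spool: Bystander, loose, not part of the work: pale wooden wick spool standing upright, 56 mm diameter, 52 mm tall. Origin: centre of its underside.
- jar: Bystander, loose, not part of the work: lidded glass jar, 58 mm diameter, 75 mm tall. Origin: centre of its underside.
- jug: Bystander, loose, not part of the work: small open steel pouring beaker, 68 mm across the rim, 85 mm tall. Origin: centre of its underside.
- tin: Bystander, loose, not part of the work: plain closed aluminium can, 58 mm diameter, 60 mm tall. Origin: centre of its underside.
- weight: Bystander, loose, not part of the work: brass weight with a knob, 54 mm diameter, 56 mm tall, 0.5 kg. Origin: centre of its underside.
- scraper: Bystander, loose, not part of the work: flat hand scraper lying down, 190 mm long, its handle towards its own -x. Lies about 330 mm to the right (-y) of the bridge's centre line.
Things that resemble listed ones, but are neither listed nor needed, are in the scene too. What is shaped like the mould but turquoise or yellow is not meant. Leave any pink or red look-alike of the pour_bridge alone.

How it is judged:
By the outcome, as a careful person would: the job done as asked, in the order asked, and still so for the second after the job is handed in, with the robot touching nothing.
It also fails if it takes over 67 s, if anything falls off the work surface, if the arm or the gripper's body presses on something with over 40 N, if the wrist force passes 120 N, or if a joint passes its speed limit or range.

## Robot

A 6-joint arm with a two-finger parallel gripper is mounted at the origin on the work surface. World frame = base frame: x ahead of the robot, y to its left, z up, the work surface at z = 0. Lengths are in m, angles in rad, forces in N, time in s.
With the tool pointing down it reaches from about 0.425 to 0.95 m from the base axis. Payload 3.5 kg.
Tool frame: the origin (TCP) lies between the finger pads; the fingertips stand 11 mm ahead of it and the grasp point (between the pads) lies 8 mm behind it (ctrl.tcp_to_tips is the distance from the TCP to the fingertips, in m); z points along the fingers, y is the direction in which the jaws open and shut (so a half turn about z gives the same grasp; the last joint's range is limited). The gripper opens to 85 mm and grips with 20 to 120 N. Pads are 22 mm wide; open, the fingers measure 114 mm over their backs; the gripper's body (76 mm by 85 mm) begins 54 mm behind the grasp point. The pads swing forward as they close: fully open they stand 13 mm farther back than shut.
Start: joints at [-1.422, 0.286, 1.577, -0, 1.279, -0.15], TCP at [0.199, -0.645, 0.242] pointing down, gripper open.
Joint ranges: [-2.77, 2.77], [-0.9, 2.22], [0.21, 2.48], [-1.53, 4.67], [0.24, 2.81], [-2.84, 2.84]. Speed limits (rad/s): [2.79, 2.79, 3.14, 3.14, 3.14, 3.14].

## Interface

Orientations are given as a unit quaternion [x, y, z, w].
In Python, from plant import monitor, vision, workorder, ctrl gives the robot as it stands.
- The arm moves only by the tool jog_arm, never from a script. Its argument "series" is a list of rows, each a list of 4 numbers: the shift along the tool's x, y, z in m, then the turn about the tool's z in rad. In form: [[tx, ty, tz, spin], ...]. A call has exactly 8 rows; each row shifts and turns the pose as measured when the row begins, along the tool's axes as they then stand; what a row does not reach is not made up. A row lasts 1/12 s, in which the tool goes at most 41.7 mm and 7.16 degrees, less where a joint would pass 70% of its speed; a pose out of reach is approached as far as the arm can. A call is refused whole if a number of a shift passes 0.0417 or a number of a turn 0.125, either way. A call with a gripper value outside its range is refused whole. "grip" is the finger opening in m, from 0 to 0.0854, set as the call begins (left out, the last holds). The fingers move at their own pace and stop on an object; "grip_force" is the grip in N (left out, the last holds). Time passes only in rows, so rows that do not move let the fingers close, or fill a call up. It gives the time, the measured TCP pose, the force and the opening at its end, in the units of the state.
- monitor.get_state(): the state, without advancing time (a new reading comes with each control period).
- vision.read_camera(name): name is "scene" or "top" or "wrist"; returns the picture (480x640x3 uint8, red, green, blue); there is no depth.
- vision.get_calibration(name): a dict with "vfov" (degrees; the focal length in pixels is half the picture's height over the tangent of half this angle, whatever the lens; pixels are square), "cx", "cy" (the principal point, pixels), "R" (3x3) and "t" (3): a world point X has camera coordinates R X + t. Camera axes: x right, y down, z forward; pixel columns grow to the right and rows downward; lengths in m; the calibration is good to about 2 mm. A picture is of the moment at which its call begins: read the wrist's pose just before it. get_calibration takes no time and is no camera call; for the wrist camera it gives the pose at the moment of the call.
- workorder.sign_off(): hands the job in, once; it reports no verdict.
The state is a dict: "time": time; "qpos": joint angles; "dq": joint speeds; "joint_efforts": joint torques, N m; "eef_pos": TCP position; "tcp_rot": TCP orientation; "contact_force": force on the tool from outside, world axes, zero at the start; "wrist_torque": the same for the moment, N m; "opening": opening from 0.0 (shut) to 1.0 (fully open).
Only numpy, scipy, OpenCV 4.12 (cv2) and the standard library are available. Lean on these libraries where they do the work, as an engineer would, in place of code of your own. Each camera call takes 0.05 s, during which the arm holds its last target.

## Working session

There is one attempt and no reset: what is moved stays moved. The work goes in short steps, Python scripts to look and compute and a tool call to move; the robot and the scene stay as the last step left them, time stands still between calls to the robot, and variables do not carry over. Pictures are saved under pics/ and viewed, and the job is handed in when it is done.

Besides the shell and the picture viewer there is one more tool, called by a JSON object that holds its "method" and its "body", one argument or row to a line. jog_arm: Moves the arm, as the interface text tells. Its arguments: {"type":"object","properties":{"series":{"type":"array","items":{"type":"array","items":{"type":"number"}}},"grip":{"type":"number"},"grip_force":{"type":"number"}},"required":["series"]}

```bash
mkdir -p pics; ls; cat > h.py <<'E'
from plant import monitor, vision, workorder, ctrl
import numpy as np, cv2
def snap(n,f):
    im=vision.read_camera(n); cv2.imwrite('pics/'+f,im[:,:,::-1]); return im
def ray(n,uv,z,c=None):
    c=c or vision.get_calibration(n); f=240/np.tan(np.radians(c['vfov']/2))
    R=np.array(c['R']);t=np.array(c['t'])
    d=R.T@np.array([(uv[0]-c['cx'])/f,(uv[1]-c['cy'])/f,1]);o=-R.T@t
    return o+d*(z-o[2])/d[2]
def proj(n,X,c=None):
    c=c or vision.get_calibration(n); f=240/np.tan(np.radians(c['vfov']/2))
    p=np.array(c['R'])@np.array(X)+np.array(c['t'])
    return np.array([c['cx']+f*p[0]/p[2],c['cy']+f*p[1]/p[2]])
E
python3 - <<'E'
from h import *
snap('top','top0.png');snap('scene','scene0.png')
for n in('top','scene'):print(n,vision.get_calibration(n))
s=monitor.get_state();print(s)
E
```

```text
pics
top {'vfov': 52.68429428309683, 'cx': 318.299880159306, 'cy': 230.4905206754324, 'R': array([[ 0.00223516, -0.99996672, -0.00784676],
       [-0.99863104, -0.00182196, -0.05227542],
       [ 0.05225938,  0.00795286, -0.99860188]]), 't': array([0.00469847, 0.53366998, 1.2206971 ])}
scene {'vfov': 57.445596481251656, 'cx': 322.0740395224958, 'cy': 233.814875762887, 'R': array([[ 0.53408971,  0.84542038,  0.00354502],
       [ 0.5680044 , -0.35572156, -0.74218136],
       [-0.6261942 ,  0.39840501, -0.67018972]]), 't': array([-0.26353328, -0.26089208,  1.52761912])}
{'time': 0.1, 'qpos': array([-1.42201457e+00,  2.87096275e-01,  1.57804339e+00, -1.76213028e-05,
        1.27857998e+00, -1.50010479e-01]), 'dq': array([-0.00056786, -0.00142194, -0.00402691, -0.00028191, -0.0009101 ,
        0.00079741]), 'joint_efforts': array([ 1.17111045e-03, -4.07300591e+01, -2.93698722e+01, -1.21444664e-04,
        3.45877444e-03,  1.56107285e-05]), 'eef_pos': array([ 0.19862916, -0.64451579,  0.24106574]), 'tcp_rot': array([ 9.88860202e-01,  1.48843438e-01, -7.78107335e-06, -1.06349763e-03]), 'contact_force': array([ 0.06386041,  0.87343577, -0.91996035]), 'wrist_torque': array([-0.01550352,  0.02379786,  0.00518438]), 'opening': 1.000885284534255}
```

View pics/top0.png

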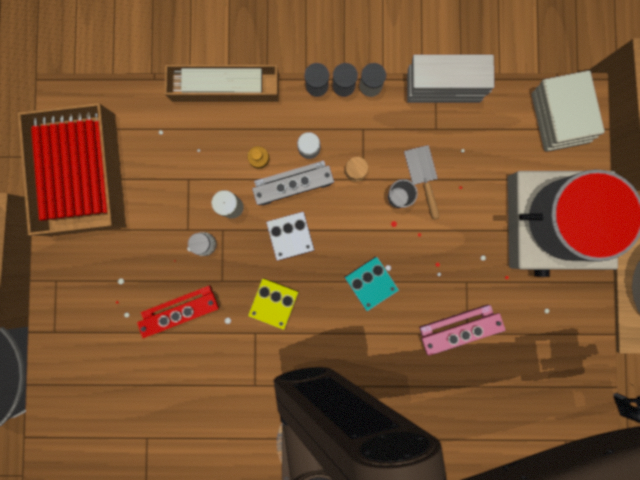

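View pics/scene0.png

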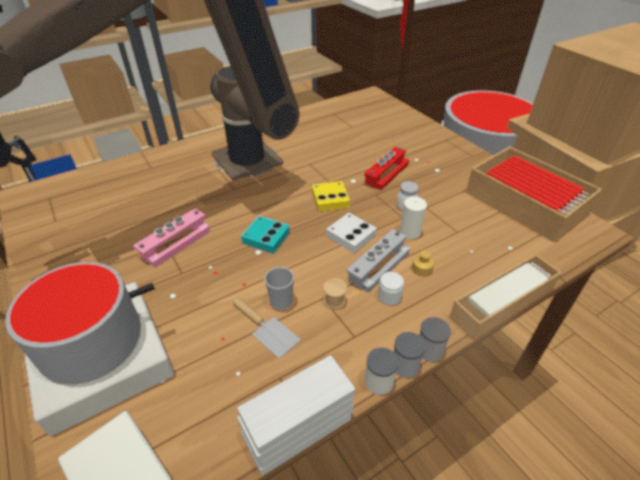

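Mould candidates in the top view are silver/white at (290,236), yellow at (273,303) and turquoise at (371,283). Bridge candidates are grey at (292,184), red at (178,312) and pink at (462,330). By the description I choose the silver block and the grey bridge, and will check both in a close crop.

```bash
python3 - <<'E'
import cv2
im=cv2.imread('pics/top0.png')[125:275,190:390]
cv2.imwrite('pics/c0.png',cv2.resize(im,None,fx=4,fy=4,interpolation=cv2.INTER_CUBIC))
im=cv2.imread('pics/scene0.png')[190:310,310:450]
cv2.imwrite('pics/c1.png',cv2.resize(im,None,fx=5,fy=5,interpolation=cv2.INTER_CUBIC))
E
```

```text
(no output)
```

View pics/c0.png

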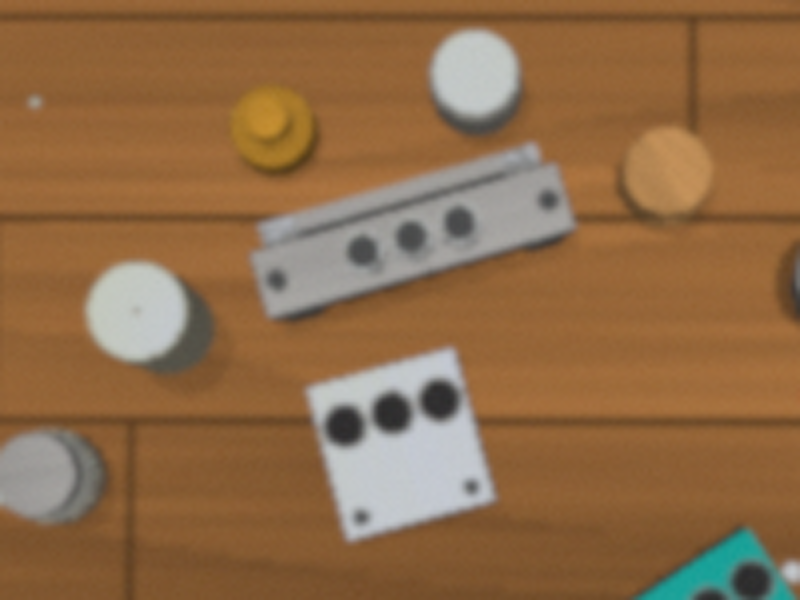

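View pics/c1.png

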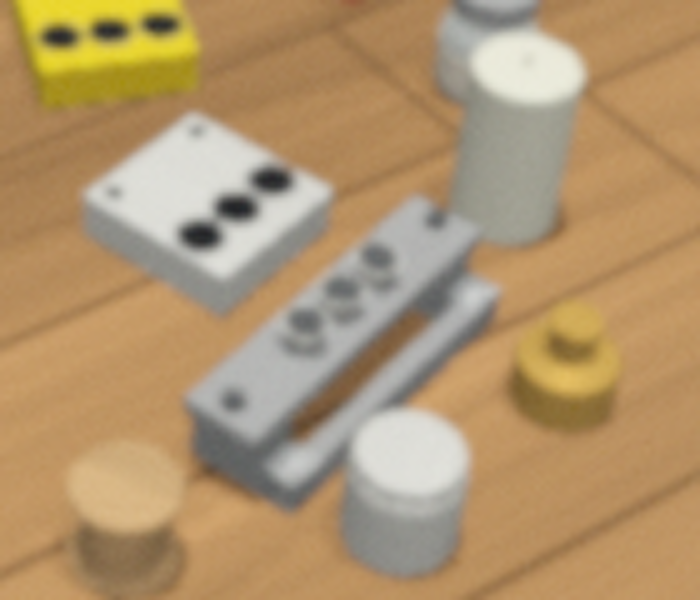

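The silver block has dark wells at the end facing the bridge, with crop corners (306,388), (455,348), (495,498), (348,541). The grey bridge's deck corners are (250,254), (558,165), (575,225), (272,318). The choice stands.

```bash
cat >> h.py <<'E'
from scipy.optimize import least_squares
def fit(n,model,pix,x0,c=None):
    c=c or vision.get_calibration(n)
    def r(p):
        cs,sn=np.cos(p[2]),np.sin(p[2]);o=[]
        for m,u in zip(model,pix):
            o+=list(proj(n,[p[0]+cs*m[0]-sn*m[1],p[1]+sn*m[0]+cs*m[1],m[2]],c)-u)
        return o
    s=least_squares(r,x0);return s.x,np.round(s.fun,1)
MT=[(.05,.048,.03),(.05,-.048,.03),(-.05,-.048,.03),(-.05,.048,.03)]
MW=[(.02,.031,.03),(.02,0,.03),(.02,-.031,.03)]
DT=[(-.0+.022,.1,.048),(.022,-.1,.048),(-.022,-.1,.048),(-.022,.1,.048)]
def crop(u,s,off): return [((a+.5)/s-.5+off[0],(b+.5)/s-.5+off[1]) for a,b in u]
def rel(m,b):
    d=np.array(m[:2])-b[:2];c,s=np.cos(b[2]),np.sin(b[2])
    return np.array([c*d[0]+s*d[1],-s*d[0]+c*d[1],m[2]-b[2]])
E
python3 - <<'E'
from h import *
o=(190,125)
b=fit('top',DT,crop([(250,254),(558,165),(575,225),(272,318)],4,o),[.7,0,0]);print(b)
m=fit('top',MT+MW,crop([(306,388),(455,348),(495,498),(348,541),(345,426),(392,412),(440,400)],4,o),[.5,0,0]);print(m)
print(rel(m[0],b[0]))
o=(310,190)
# scene crop: deck: far-left-front etc
b2=fit('scene',DT,crop([(488,232),(255,445),(188,400),(415,197)],5,o),b[0]);print(b2)
m2=fit('scene',MT+MW,crop([(333,193),(222,280),(84,197),(195,113),(271,180),(237,208),(200,235)],5,o),m[0]);print(m2,rel(m2[0],b2[0]))
for n,u,z in [('pillar',(137,311),.105),('tin/jar',(35,475),.075),('jar2',(475,73),.06),('weight',(270,118),.056),('spool',(668,170),.052)]:
    print(n,ray('top',crop([u],4,(190,125))[0],z))
E
```

```text
(array([0.64587218, 0.0685634 , 0.29319365]), array([-0. , -0.3, -0.1, -1. ,  0.7,  0.8, -0.6,  0.5]))
(array([0.52011109, 0.07717207, 0.27229568]), array([ 0.1, -0.2, -0.4, -0.3,  0.2,  0.4,  0. , -0.1, -0. , -0. ,  0.1,
        0.2, -0. , -0.1]))
[-0.11790633  0.04458765 -0.02089797]
(array([0.64878586, 0.07035895, 0.29114032]), array([-0.4,  0.2,  0.5, -0.1, -0.5,  0. ,  0.4, -0. ]))
(array([0.52012168, 0.0786188 , 0.26521638]), array([ 0. , -0.4,  0.2, -0.2, -0.2, -0.5, -0.1,  0.1,  0.1,  0.4, -0.1,
        0.2,  0. ,  0.4])) [-0.12087868  0.04484463 -0.02592394]
pillar [0.59521356 0.22900334 0.105     ]
tin/jar [0.49868004 0.29575657 0.075     ]
jar2 [0.7484397  0.03047569 0.06      ]
weight [0.72108789 0.1577974  0.056     ]
spool [ 0.68946911 -0.0893776   0.052     ]
```

```bash
cat >> h.py <<'E'
B=np.array([.647,.0695,.292])
def yaw_of(q): return 2*np.arctan2(q[1],q[0])
def st():
    s=monitor.get_state();y=(yaw_of(s['tcp_rot'])+np.pi)%(2*np.pi)-np.pi
    p=s['eef_pos'];r=rel([p[0],p[1],y],B)
    print('t',round(s['time'],2),'pos',np.round(p,4),'yaw',round(y,4),'rel mm',np.round(r[:2]*1e3,1),round(r[2],4),'F',np.round(s['contact_force'],1),'op',round(s['opening'],2),'q',np.round(s['qpos'],2),'tilt',np.round(s['tcp_rot'][2:],4));return p,y
def b2w(x,y): c,s=np.cos(B[2]),np.sin(B[2]);return np.array([B[0]+c*x-s*y,B[1]+s*x+c*y])
def plan(target,z,yawt,n=8,vmax=.04,wmax=.12):
    p,y=st();p=p.copy();out=[]
    for i in range(n):
        d=np.array([*target,z])-p;L=np.linalg.norm(d)
        d=d*min(1,vmax/max(L,1e-9))
        dy=np.clip(yawt-y,-wmax,wmax)
        c,s=np.cos(y),np.sin(y)
        out.append([round(float(v),4) for v in (c*d[0]+s*d[1],s*d[0]-c*d[1],-d[2],-dy)])
        p=p+d;y+=dy
    print(out,'end',p.round(3),round(y,3))
E
python3 - <<'E'
from h import *
print(ctrl.tcp_to_tips); plan((.48,-.25),.22,B[2]+np.pi/2,wmax=0.0); print(b2w(-.119,.13))
E
```

```text
0.011
t 0.1 pos [ 0.1986 -0.6445  0.2411] yaw 0.2988 rel mm [-634.9 -554.7] 0.0068 F [ 0.1  0.9 -0.9] op 1.0 q [-1.42  0.29  1.58 -0.    1.28 -0.15] tilt [-0.     -0.0011]
[[0.0318, -0.0243, 0.0017, -0.0], [0.0318, -0.0243, 0.0017, -0.0], [0.0318, -0.0243, 0.0017, -0.0], [0.0318, -0.0243, 0.0017, -0.0], [0.0318, -0.0243, 0.0017, -0.0], [0.0318, -0.0243, 0.0017, -0.0], [0.0318, -0.0243, 0.0017, -0.0], [0.0318, -0.0243, 0.0017, -0.0]] end [ 0.384 -0.384  0.227] 0.299
[0.49561441 0.1597408 ]
```

{"method": "jog_arm", "body": {
  "series": [
    [0.032,-0.024,0.002,0],
    [0.032,-0.024,0.002,0],
    [0.032,-0.024,0.002,0],
    [0.032,-0.024,0.002,0],
    [0.032,-0.024,0.002,0],
    [0.032,-0.024,0.002,0],
    [0.032,-0.024,0.002,0],
    [0.032,-0.024,0.002,0]
  ],
  "grip": 0.05
}}

```text
time: 0.77
eef_pos: [0.387, -0.381, 0.2188]
tcp_rot: [0.99, 0.142, -0.002, -0.004]
contact_force: [-0.3, -0.1, 0.4]
opening: 0.587
```

```bash
python3 - <<'E'
from h import *
plan((.49,-.05),.2,B[2]+np.pi/2)
E
```

```text
t 0.77 pos [ 0.387  -0.381   0.2188] yaw 0.284 rel mm [-378.6 -356.6] -0.008 F [-0.3 -0.1  0.4] op 0.59 q [-0.96  0.02  1.92  0.    1.21  0.32] tilt [-0.0016 -0.0036]
[[0.0221, -0.0333, 0.0022, -0.12], [0.0259, -0.0304, 0.0022, -0.12], [0.0294, -0.0271, 0.0022, -0.12], [0.0324, -0.0234, 0.0022, -0.12], [0.035, -0.0193, 0.0022, -0.12], [0.037, -0.015, 0.0022, -0.12], [0.0385, -0.0105, 0.0022, -0.12], [0.0395, -0.0058, 0.0022, -0.12]] end [ 0.482 -0.076  0.201] 1.244
```

{"method": "jog_arm", "body": {
  "series": [
    [0.022,-0.033,0.002,-0.12],
    [0.026,-0.03,0.002,-0.12],
    [0.029,-0.027,0.002,-0.12],
    [0.032,-0.023,0.002,-0.12],
    [0.035,-0.019,0.002,-0.12],
    [0.037,-0.015,0.002,-0.12],
    [0.038,-0.01,0.002,-0.12],
    [0.039,-0.006,0.002,-0.12]
  ]
}}

```text
time: 1.43
eef_pos: [0.4784, -0.0617, 0.2011]
tcp_rot: [0.802, 0.598, 0.0, -0.005]
contact_force: [1.2, -1.4, 0.4]
opening: 0.583
```

```bash
python3 - <<'E'
from h import *
plan(b2w(-.119,.13),.17,B[2]+np.pi/2)
E
```

```text
t 1.43 pos [ 0.4784 -0.0617  0.2011] yaw 1.2819 rel mm [-199.3  -77.1] 0.9899 F [ 1.2 -1.4  0.4] op 0.58 q [-0.34 -0.1   2.07  0.01  1.18 -0.06] tilt [ 0.0005 -0.0054]
[[0.0387, -0.0083, 0.0055, -0.12], [0.0394, -0.0036, 0.0055, -0.12], [0.0396, 0.0011, 0.0055, -0.12], [0.0392, 0.0059, 0.0055, -0.12], [0.0382, 0.0105, 0.0055, -0.1009], [0.0225, 0.0087, 0.0034, -0.0], [0.0, 0.0, -0.0, -0.0], [0.0, 0.0, -0.0, -0.0]] end [0.496 0.16  0.17 ] 1.863
```

{"method": "jog_arm", "body": {
  "series": [
    [0.039,-0.008,0.005,-0.12],
    [0.039,-0.004,0.005,-0.12],
    [0.039,0.001,0.005,-0.12],
    [0.039,0.006,0.005,-0.12],
    [0.038,0.01,0.005,-0.1],
    [0.021,0.008,0.003,0],
    [0,0,0,0],
    [0,0,0,0]
  ]
}}

```text
time: 2.1
eef_pos: [0.4883, 0.175, 0.1714]
tcp_rot: [0.581, 0.814, 0.002, -0.006]
contact_force: [-0.2, -0.5, -0.0]
opening: 0.588
```

```bash
python3 - <<'E'
from h import *
plan(b2w(-.119,.128),.02,B[2]+np.pi/2,vmax=.03)
snap('wrist','w1.png')
E
```

```text
t 2.1 pos [0.4883 0.175  0.1714] yaw 1.9023 rel mm [-121.6  146.7] 1.6103 F [-0.2 -0.5 -0. ] op 0.59 q [ 0.14  0.01  2.02  0.01  1.12 -0.19] tilt [ 0.0017 -0.0063]
[[-0.0037, 0.0004, 0.0298, 0.0395], [-0.0037, 0.0005, 0.0298, -0.0], [-0.0037, 0.0005, 0.0298, -0.0], [-0.0037, 0.0005, 0.0298, -0.0], [-0.0037, 0.0005, 0.0298, -0.0], [-0.0003, 0.0, 0.0025, -0.0], [0.0, 0.0, -0.0, -0.0], [0.0, 0.0, -0.0, -0.0]] end [0.496 0.158 0.02 ] 1.863
```

View pics/w1.png

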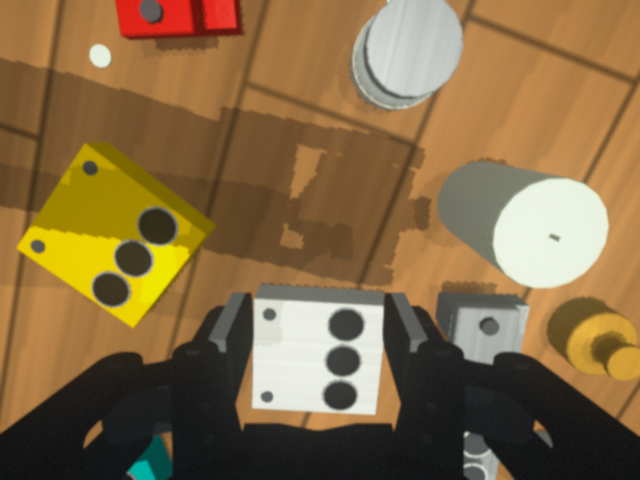

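The wrist view shows the silver block directly under the hand: wells on the right (345,325–395), screws on the left, and its near long face at row ~300. The candle (550,230) is well to the right.

{"method": "jog_arm", "body": {
  "series": [
    [-0.004,0,0.03,0.04],
    [-0.004,0,0.03,0],
    [-0.004,0,0.03,0],
    [-0.003,0,0.03,0],
    [-0.001,0,0.02,0],
    [0,0,0.006,0],
    [0,0,0,0],
    [0,0,0,0]
  ]
}}

```text
time: 2.82
eef_pos: [0.4971, 0.1514, 0.0244]
tcp_rot: [0.604, 0.797, 0.004, -0.002]
contact_force: [-0.4, 0.1, -0.2]
opening: 0.585
```

```bash
python3 - <<'E'
from h import *
plan(b2w(-.119,.106),.02,B[2]+np.pi/2,vmax=.006)
snap('scene','s2.png')
im=cv2.imread('pics/s2.png')[150:330,270:510];cv2.imwrite('pics/s2c.png',cv2.resize(im,None,fx=3,fy=3,interpolation=cv2.INTER_CUBIC))
E
```

```text
t 2.82 pos [0.4971 0.1514 0.0244] yaw 1.8457 rel mm [-119.9  121.6] 1.5537 F [-0.4  0.1 -0.2] op 0.58 q [ 0.1   0.24  2.08  0.01  0.81 -0.19] tilt [ 0.0042 -0.0024]
[[-0.0058, 0.0004, 0.0016, -0.0171], [-0.0058, 0.0004, 0.0016, -0.0], [-0.004, 0.0002, 0.0011, -0.0], [0.0, 0.0, -0.0, -0.0], [0.0, 0.0, -0.0, -0.0], [0.0, 0.0, -0.0, -0.0], [0.0, 0.0, -0.0, -0.0], [0.0, 0.0, -0.0, -0.0]] end [0.503 0.137 0.02 ] 1.863
```

View pics/s2c.png

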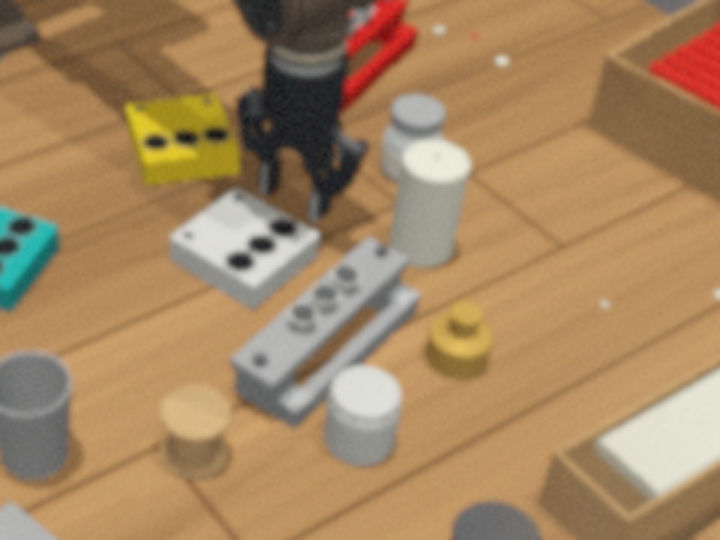

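The fingers are down beside the block's left face, about 18 mm off. Now the lateral push.

{"method": "jog_arm", "body": {
  "series": [
    [-0.005,0,0.002,-0.017],
    [-0.006,0,0.002,0],
    [-0.006,0,0,0],
    [-0.006,0,0,0],
    [-0.006,0,0,0],
    [-0.006,0,0,0],
    [-0.006,0,0,0],
    [-0.006,0,0,0]
  ]
}}

```text
time: 3.53
eef_pos: [0.5142, 0.1059, 0.0266]
tcp_rot: [0.598, 0.802, 0.009, -0.001]
contact_force: [-0.9, 4.8, -0.9]
opening: 0.587
```

```bash
python3 - <<'E'
from h import *
st()
E
```

```text
t 3.53 pos [0.5142 0.1059 0.0266] yaw 1.8606 rel mm [-116.7   73.1] 1.5686 F [-0.9  4.8 -0.9] op 0.59 q [ 0.    0.24  2.08  0.02  0.81 -0.3 ] tilt [ 0.0092 -0.0009]
```

{"method": "jog_arm", "body": {
  "series": [
    [-0.004,0,0.002,0],
    [-0.004,0,0.002,0],
    [-0.003,0,0.001,0],
    [-0.001,0,0,0],
    [0,0,0,0],
    [0,0,0,0],
    [0,0,0,0],
    [0,0,0,0]
  ]
}}

```text
time: 4.2
eef_pos: [0.5193, 0.0959, 0.025]
tcp_rot: [0.6, 0.8, 0.013, -0.005]
contact_force: [-0.8, 4.0, -0.2]
opening: 0.586
```

```bash
python3 - <<'E'
from h import *
st()
snap('top','t3.png')
im=cv2.imread('pics/t3.png')[125:275,190:390];cv2.imwrite('pics/t3c.png',cv2.resize(im,None,fx=4,fy=4,interpolation=cv2.INTER_CUBIC))
snap('scene','s3.png')
im=cv2.imread('pics/s3.png')[190:310,310:450];cv2.imwrite('pics/s3c.png',cv2.resize(im,None,fx=5,fy=5,interpolation=cv2.INTER_CUBIC))
E
```

```text
t 4.2 pos [0.5193 0.0959 0.025 ] yaw 1.8538 rel mm [-114.7   62. ] 1.5618 F [-0.8  4.  -0.2] op 0.59 q [-0.02  0.25  2.07  0.04  0.81 -0.33] tilt [ 0.0126 -0.0045]
```

View pics/t3c.png

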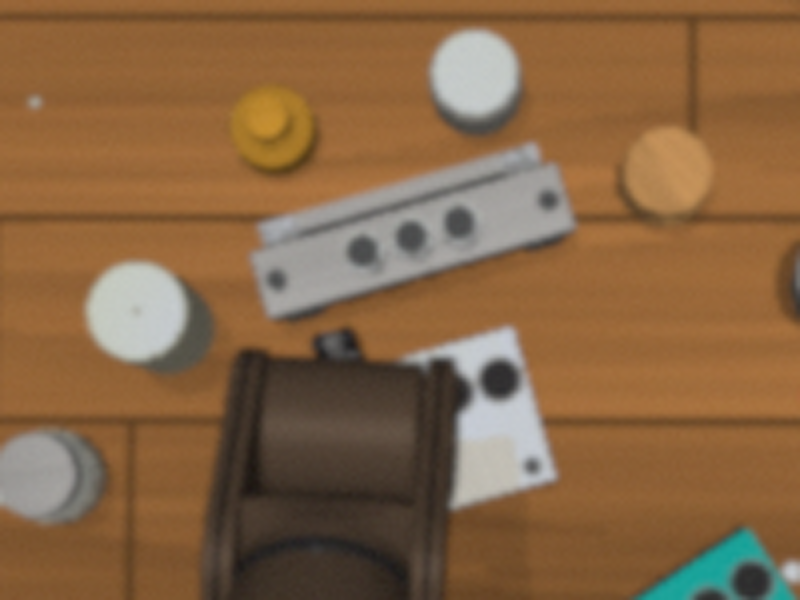

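View pics/s3c.png

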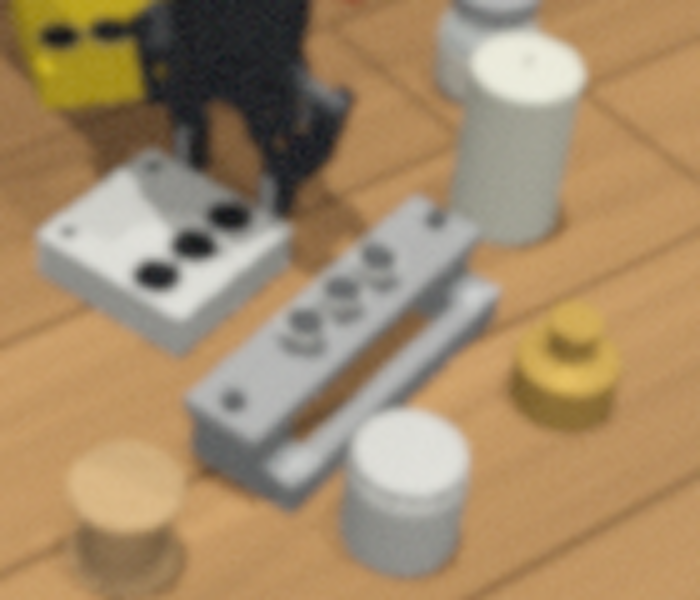

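```bash
python3 - <<'E'
from h import *
b2=fit('scene',DT,crop([(488,232),(255,445),(188,400),(415,197)],5,(310,190)),B)[0]
m2=fit('scene',MT+MW,crop([(290,232),(180,325),(38,238),(155,148),(229,217),(194,244),(156,276)],5,(310,190)),[.52,.06,.29]);print(m2,rel(m2[0],b2))
b1=fit('top',DT,crop([(250,254),(558,165),(575,225),(272,318)],4,(190,125)),B)[0]
m1=fit('top',[MT[1],MT[2],MW[2]],crop([(514,327),(556,479),(500,379)],4,(190,125)),[.52,.06,.29]);print(m1,rel(m1[0],b1))
E
```

```text
(array([0.53390435, 0.04039759, 0.27410425]), array([ 0.5, -0.6, -0.1, -0.7, -0.1, -0.8, -0.6,  0.3,  0.2,  0.6, -0.1,
        0.9,  0.1,  0.4])) [-0.11864722  0.00427563 -0.01703606]
(array([0.53309035, 0.03929731, 0.27059673]), array([-0.1, -0.2, -0. ,  0.1,  0.1,  0.1])) [-0.11642717  0.00457802 -0.02259693]
```

{"method": "jog_arm", "body": {
  "series": [
    [-0.003,0,0.002,-0.012],
    [-0.002,0,0.001,0],
    [-0.001,0,0,0],
    [0,0,0,0],
    [0,0,0,0],
    [0.01,0,0,0],
    [0.02,0,0,0],
    [0.03,0,-0.01,0]
  ]
}}

```text
time: 4.97
eef_pos: [0.5051, 0.1461, 0.0346]
tcp_rot: [0.598, 0.801, 0.012, -0.004]
contact_force: [0.1, 0.3, -0.1]
opening: 0.585
```

```bash
python3 - <<'E'
from h import *
plan(b2w(-.15,.12),.14,B[2],vmax=.035)
E
```

```text
t 4.97 pos [0.5051 0.1461 0.0346] yaw 1.8592 rel mm [-113.8  114.2] 1.5672 F [ 0.1  0.3 -0.1] op 0.58 q [ 0.08  0.23  2.07  0.03  0.83 -0.23] tilt [ 0.0123 -0.004 ]
[[0.0018, -0.0113, -0.0331, 0.12], [0.0004, -0.0115, -0.0331, 0.12], [-0.001, -0.0114, -0.0331, 0.12], [-0.0004, -0.0021, -0.0062, 0.12], [0.0, 0.0, -0.0, 0.12], [0.0, 0.0, -0.0, 0.12], [0.0, 0.0, -0.0, 0.12], [0.0, 0.0, -0.0, 0.12]] end [0.469 0.141 0.14 ] 0.899
```

{"method": "jog_arm", "body": {
  "series": [
    [0.002,-0.01,-0.035,0],
    [0,-0.01,-0.035,0],
    [0,-0.01,-0.035,0.06],
    [0,0,-0.005,0.12],
    [0,0,0,0.12],
    [0,0,0,0.12],
    [0,0,0,0.12],
    [0,0,0,0.12]
  ]
}}

```text
time: 5.63
eef_pos: [0.4769, 0.1387, 0.1548]
tcp_rot: [0.83, 0.557, 0.015, 0.003]
contact_force: [-1.1, 0.3, -0.3]
opening: 0.582
```

```bash
python3 - <<'E'
from h import *
plan(b2w(-.2,.0),.11,B[2],vmax=.03)
snap('top','t4.png')
im=cv2.imread('pics/t4.png')[125:275,190:390];cv2.imwrite('pics/t4c.png',cv2.resize(im,None,fx=4,fy=4,interpolation=cv2.INTER_CUBIC))
snap('scene','s4.png')
im=cv2.imread('pics/s4.png')[190:310,310:450];cv2.imwrite('pics/s4c.png',cv2.resize(im,None,fx=5,fy=5,interpolation=cv2.INTER_CUBIC))
E
```

```text
t 5.63 pos [0.4769 0.1387 0.1548] yaw 1.1823 rel mm [-143.   115.3] 0.8903 F [-1.1  0.3 -0.3] op 0.58 q [ 0.07 -0.03  2.1   0.01  1.05  0.46] tilt [0.015 0.003]
[[-0.0276, 0.0062, 0.0099, 0.12], [-0.0267, 0.0095, 0.0099, 0.12], [-0.0254, 0.0126, 0.0099, 0.12], [-0.0237, 0.0155, 0.0099, 0.12], [-0.0117, 0.0099, 0.0053, 0.12], [0.0, 0.0, -0.0, 0.12], [0.0, 0.0, -0.0, 0.12], [0.0, 0.0, -0.0, 0.0503]] end [0.455 0.012 0.11 ] 0.292
```

View pics/t4c.png

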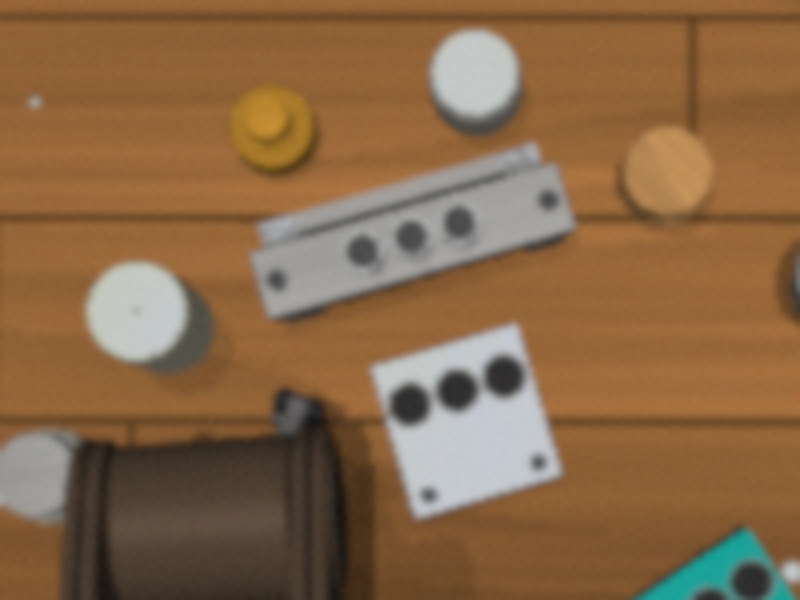

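View pics/s4c.png

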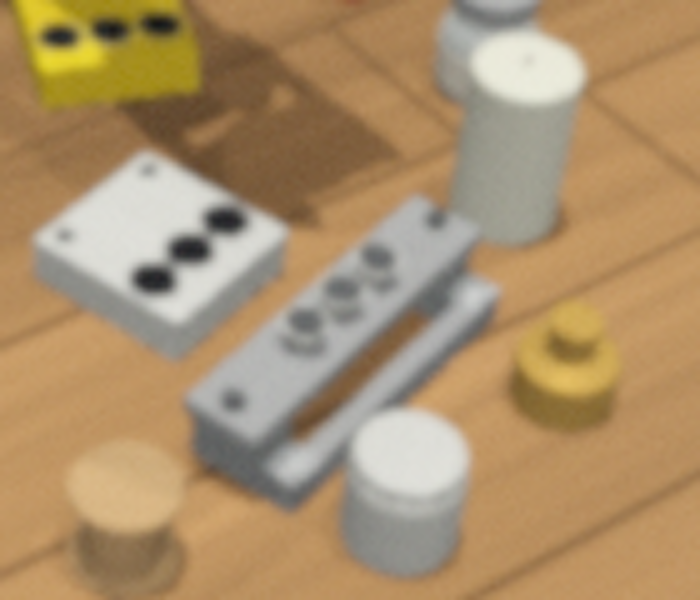

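```bash
python3 - <<'E'
from h import *
b2=fit('scene',DT,crop([(488,232),(255,445),(188,400),(415,197)],5,(310,190)),B)[0]
m2=fit('scene',MT+MW,crop([(288,237),(175,327),(35,242),(149,150),(226,220),(190,249),(153,280)],5,(310,190)),[.52,.06,.29]);print(m2,rel(m2[0],b2))
b1=fit('top',DT,crop([(250,254),(558,165),(575,225),(272,318)],4,(190,125)),B)[0]
m1=fit('top',MT+MW,crop([(371,368),(518,324),(562,476),(416,521),(410,404),(457,390),(504,376)],4,(190,125)),[.52,.06,.29]);print(m1,rel(m1[0],b1))
E
```

```text
(array([0.53519528, 0.03707221, 0.27552992]), array([ 0.2, -0.9,  0.2, -0.4, -0.3, -0.9, -0.1,  0.5,  0. ,  0.7,  0. ,
        0.6, -0. ,  0.3])) [-0.11836515  0.00071964 -0.0156104 ]
(array([0.53408536, 0.03600296, 0.29206614]), array([-0. , -0.2, -0.3, -0.1,  0.1, -0.1, -0.1, -0.4,  0. ,  0.3,  0.1,
        0.2,  0.2,  0.2])) [-0.11642672  0.00113668 -0.00112751]
```

```bash
python3 - <<'E'
from h import *
for u in [(260,280),(298,291),(346,268),(378,258),(366,309)]:
    p=ray('top',u,.03);print(u,p,rel([p[0],p[1],0],B)[:2]*1e3)
E
```

```text
(260, 280) [0.40845569 0.15131422 0.03      ] [-204.89503637  147.02033724]
(298, 291) [0.38132909 0.05603974 0.03      ] [-258.29985807   63.58769986]
(346, 268) [ 0.43893644 -0.06388866  0.03      ] [-237.65458177  -67.84745482]
(378, 258) [ 0.46410741 -0.14401147  0.03      ] [-236.6139031  -151.82458899]
(366, 309) [ 0.33719404 -0.1136136   0.03      ] [-349.40446291  -86.17914627]
```

{"method": "jog_arm", "body": {
  "series": [
    [-0.027,0.006,0,0.12],
    [-0.026,0.009,0.005,0.12],
    [-0.025,0.012,0.005,0.12],
    [-0.023,0.015,0.005,0.12],
    [-0.012,0.01,0.005,0.12],
    [0,0,0,0.12],
    [0,0,0,0.12],
    [0,0,0,0.05]
  ]
}}

```text
time: 6.4
eef_pos: [0.4575, 0.0076, 0.133]
tcp_rot: [0.989, 0.145, 0.018, 0.001]
contact_force: [-0.0, -0.2, 0.0]
opening: 0.585
```

```bash
python3 - <<'E'
from h import *
plan(b2w(-.196,.0),.022,B[2],vmax=.025)
snap('wrist','w5.png')
E
```

```text
t 6.4 pos [0.4575 0.0076 0.133 ] yaw 0.2905 rel mm [-199.3   -4.7] -0.0015 F [-0.  -0.2  0. ] op 0.58 q [-0.21 -0.1   2.21  0.01  1.    1.06] tilt [0.0178 0.0014]
[[0.0007, -0.0011, 0.025, -0.0015], [0.0007, -0.0011, 0.025, -0.0], [0.0007, -0.0011, 0.025, -0.0], [0.0007, -0.0011, 0.025, -0.0], [0.0003, -0.0005, 0.0111, -0.0], [0.0, 0.0, -0.0, -0.0], [0.0, 0.0, -0.0, -0.0], [0.0, 0.0, -0.0, -0.0]] end [0.459 0.013 0.022] 0.292
```

View pics/w5.png

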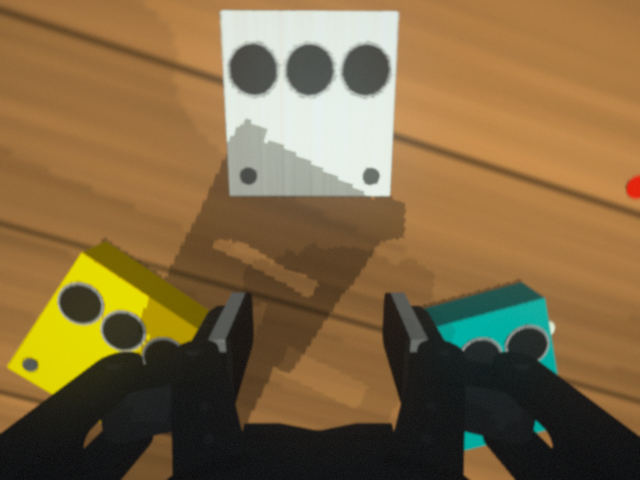

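The wrist view shows the mould square ahead of the open fingers, with its near edge at row 195. Yellow (left) and turquoise (right) lie clear of the descent spot, by more than 25 mm.

{"method": "jog_arm", "body": {
  "series": [
    [0,-0.001,0.025,0],
    [0,-0.001,0.025,0],
    [0,-0.001,0.025,0],
    [0,-0.001,0.022,0],
    [0,0,0.008,0],
    [0,0,0.003,0],
    [0,0,0,0],
    [0,0,0,0]
  ]
}}

```text
time: 7.12
eef_pos: [0.4656, 0.0099, 0.0252]
tcp_rot: [0.987, 0.16, 0.023, 0.006]
contact_force: [-0.6, -0.3, -0.1]
opening: 0.584
```

```bash
python3 - <<'E'
from h import *
plan(b2w(-.15,.0),.02,B[2],vmax=.006)
E
```

```text
t 7.12 pos [0.4656 0.0099 0.0252] yaw 0.3216 rel mm [-190.9   -4.8] 0.0296 F [-0.6 -0.3 -0.1] op 0.58 q [-0.2   0.11  2.24  0.01  0.74  1.04] tilt [0.023  0.0062]
[[0.0059, -0.0005, 0.0008, 0.0296], [0.0059, -0.0007, 0.0008, -0.0], [0.0059, -0.0007, 0.0008, -0.0], [0.0059, -0.0007, 0.0008, -0.0], [0.0059, -0.0007, 0.0008, -0.0], [0.0059, -0.0007, 0.0008, -0.0], [0.0054, -0.0006, 0.0007, -0.0], [0.0, 0.0, -0.0, -0.0]] end [0.503 0.026 0.02 ] 0.292
```

{"method": "jog_arm", "body": {
  "series": [
    [0,-0.002,0.002,0.03],
    [0,-0.002,0.001,0],
    [0,-0.001,0.001,0],
    [0.003,0,0,0],
    [0.003,0,0,0],
    [0,0,0,0],
    [0,0,0,0],
    [0,0,0,0]
  ]
}}

```text
time: 7.78
eef_pos: [0.4761, 0.0159, 0.0282]
tcp_rot: [0.989, 0.148, 0.029, 0.008]
contact_force: [0.2, -0.1, 0.2]
opening: 0.585
```

```bash
python3 - <<'E'
from h import *
plan(b2w(-.13,.0),.02,B[2],vmax=.006)
E
```

```text
t 7.78 pos [0.4761 0.0159 0.0282] yaw 0.297 rel mm [-179.1   -2.2] 0.005 F [ 0.2 -0.1  0.2] op 0.59 q [-0.18  0.12  2.22  0.    0.74  1.09] tilt [0.0295 0.0085]
[[0.0059, -0.0002, 0.001, 0.005], [0.0059, -0.0003, 0.001, -0.0], [0.0059, -0.0003, 0.001, -0.0], [0.0059, -0.0003, 0.001, -0.0], [0.0059, -0.0003, 0.001, -0.0], [0.0059, -0.0003, 0.001, -0.0], [0.0059, -0.0003, 0.001, -0.0], [0.0059, -0.0003, 0.001, -0.0]] end [0.521 0.031 0.02 ] 0.292
```

{"method": "jog_arm", "body": {
  "series": [
    [0.002,0,0.004,0.005],
    [0.006,0,0.003,0],
    [0.006,0,0.002,0],
    [0.007,0,0.002,0],
    [0.007,0,0.001,0],
    [0.007,0,0.001,0],
    [0.007,0,0.001,0],
    [0.005,0,0.001,0]
  ]
}}

```text
time: 8.45
eef_pos: [0.497, 0.0265, 0.008]
tcp_rot: [0.989, 0.15, -0.01, 0.006]
contact_force: [-20.9, -9.2, 33.8]
opening: 0.59
```

```bash
python3 - <<'E'
from h import *
plan(b2w(-.081,.0),.02,B[2],vmax=.007)
snap('top','t6.png')
im=cv2.imread('pics/t6.png')[125:275,190:390];cv2.imwrite('pics/t6c.png',cv2.resize(im,None,fx=4,fy=4,interpolation=cv2.INTER_CUBIC))
snap('scene','s6.png')
im=cv2.imread('pics/s6.png')[190:310,310:450];cv2.imwrite('pics/s6c.png',cv2.resize(im,None,fx=5,fy=5,interpolation=cv2.INTER_CUBIC))
E
```

```text
t 8.45 pos [0.497  0.0265 0.008 ] yaw 0.3015 rel mm [-156.    2.] 0.0095 F [-20.9  -9.2  33.8] op 0.59 q [-0.14  0.24  2.12 -0.02  0.79  1.14] tilt [-0.0104  0.0058]
[[0.0069, 0.0003, -0.0011, 0.0095], [0.0069, 0.0002, -0.0011, -0.0], [0.0069, 0.0002, -0.0011, -0.0], [0.0069, 0.0002, -0.0011, -0.0], [0.0069, 0.0002, -0.0011, -0.0], [0.0069, 0.0002, -0.0011, -0.0], [0.0069, 0.0002, -0.0011, -0.0], [0.0069, 0.0002, -0.0011, -0.0]] end [0.55  0.041 0.017] 0.292
```

View pics/t6c.png

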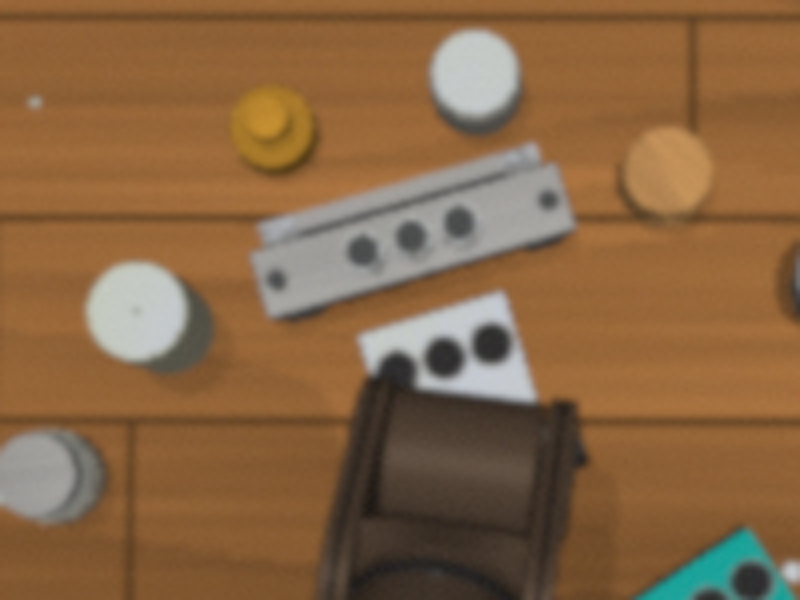

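View pics/s6c.png

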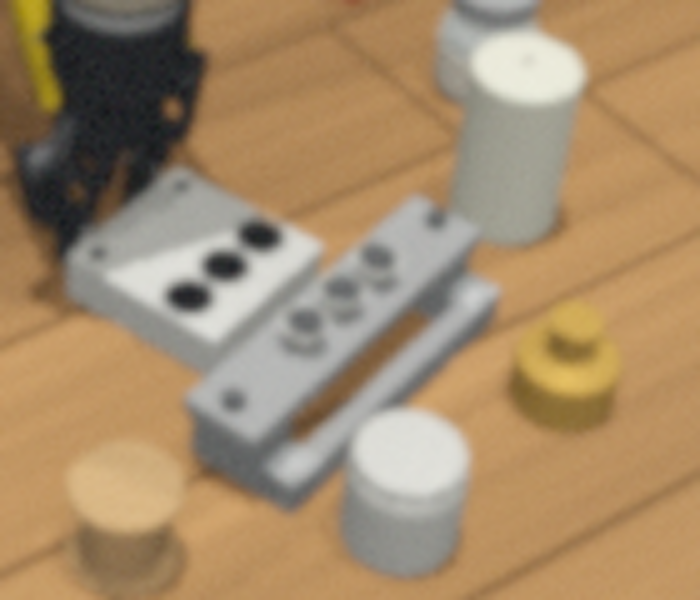

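The mould has moved ~24 mm and stays square. The fingertips are pressing on the bench (34 N up), so I'll back off a touch and raise.

{"method": "jog_arm", "body": {
  "series": [
    [-0.004,0,-0.004,0.005],
    [0,0,-0.004,0.004],
    [0,0,-0.003,0],
    [0.003,0,0,0],
    [0.004,0,0,0],
    [0.005,0,0,0],
    [0.006,0,0,0],
    [0.006,0,0,0]
  ]
}}

```text
time: 9.22
eef_pos: [0.5064, 0.0308, 0.017]
tcp_rot: [0.989, 0.147, -0.028, 0.005]
contact_force: [-10.2, -4.0, 9.4]
opening: 0.588
```

```bash
python3 - <<'E'
from h import *
plan(b2w(-.081,.0),.02,B[2],vmax=.007)
o=(190,125)
b1=fit('top',DT,crop([(250,254),(558,165),(575,225),(272,318)],4,o),B)[0]
m1=fit('top',MT[:2]+MW,crop([(358,338),(505,292),(397,371),(444,357),(491,344)],4,o),[.52,.06,.29]);print(m1,rel(m1[0],b1))
E
```

```text
t 9.22 pos [0.5064 0.0308 0.017 ] yaw 0.296 rel mm [-145.8    3.4] 0.004 F [-10.2  -4.    9.4] op 0.59 q [-0.13  0.26  2.08 -0.03  0.85  1.17] tilt [-0.0281  0.0054]
[[0.007, 0.0004, -0.0003, 0.004], [0.007, 0.0004, -0.0003, -0.0], [0.007, 0.0004, -0.0003, -0.0], [0.007, 0.0004, -0.0003, -0.0], [0.007, 0.0004, -0.0003, -0.0], [0.007, 0.0004, -0.0003, -0.0], [0.007, 0.0004, -0.0003, -0.0], [0.007, 0.0004, -0.0003, -0.0]] end [0.561 0.044 0.02 ] 0.292
(array([0.55456813, 0.04407782, 0.297885  ]), array([-0. , -0.7, -0.4, -0.2,  0.1,  0.5,  0.1,  0.4,  0.2,  0.1])) [-0.09448432  0.00294721  0.00469134]
```

{"method": "jog_arm", "body": {
  "series": [
    [0.005,0.001,-0.002,0.004],
    [0.006,0.001,-0.001,0],
    [0.006,0.001,-0.001,0],
    [0.006,0.001,0,0],
    [0.006,0.001,0,0],
    [0.006,0.001,0,0],
    [0.006,0.001,0,0],
    [0.004,0,0,0]
  ]
}}

```text
time: 9.88
eef_pos: [0.5265, 0.0352, 0.0155]
tcp_rot: [0.986, 0.151, -0.075, 0.003]
contact_force: [-14.3, -7.1, 15.9]
opening: 0.582
```

```bash
python3 - <<'E'
from h import *
plan(b2w(-.081,.0),.02,B[2],vmax=.007)
snap('top','t7.png')
im=cv2.imread('pics/t7.png')[125:275,190:390];cv2.imwrite('pics/t7c.png',cv2.resize(im,None,fx=4,fy=4,interpolation=cv2.INTER_CUBIC))
snap('scene','s7.png')
im=cv2.imread('pics/s7.png')[190:310,310:450];cv2.imwrite('pics/s7c.png',cv2.resize(im,None,fx=5,fy=5,interpolation=cv2.INTER_CUBIC))
E
```

```text
t 9.88 pos [0.5265 0.0352 0.0155] yaw 0.303 rel mm [-125.2    1.8] 0.011 F [-14.3  -7.1  15.9] op 0.58 q [-0.11  0.35  1.98 -0.05  0.96  1.2 ] tilt [-0.075   0.0034]
[[0.007, 0.0004, -0.0007, 0.011], [0.007, 0.0003, -0.0007, -0.0], [0.007, 0.0003, -0.0007, -0.0], [0.007, 0.0003, -0.0007, -0.0], [0.007, 0.0003, -0.0007, -0.0], [0.007, 0.0003, -0.0007, -0.0], [0.0025, 0.0001, -0.0003, -0.0], [0.0, 0.0, -0.0, -0.0]] end [0.569 0.046 0.02 ] 0.292
```

View pics/t7c.png

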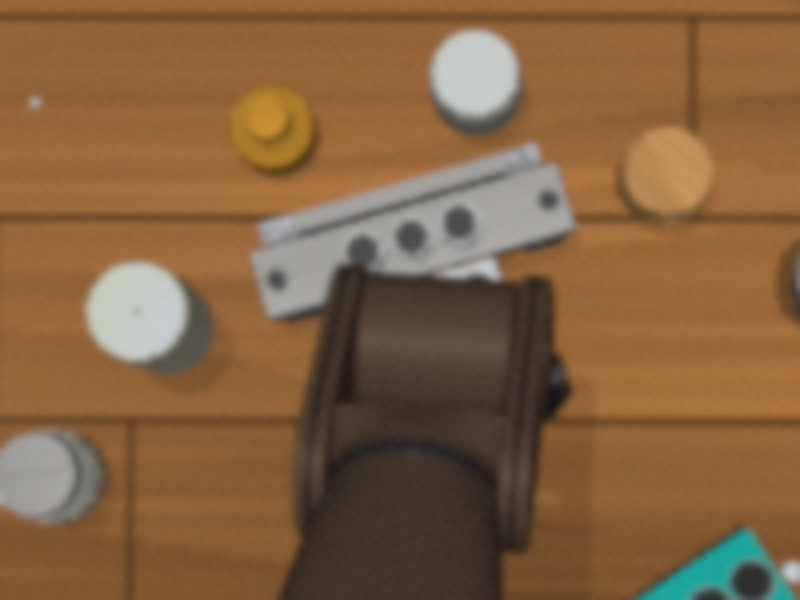

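View pics/s7c.png

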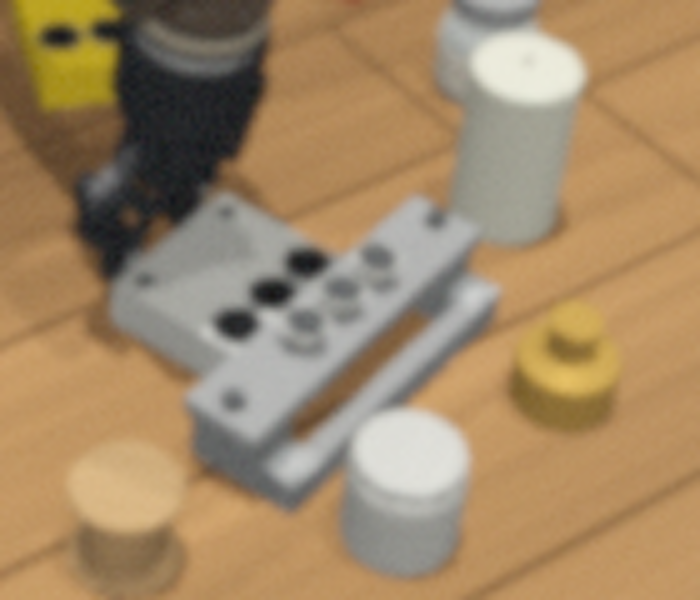

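```bash
python3 - <<'E'
from h import *
b2=fit('scene',DT,crop([(488,232),(255,445),(188,400),(415,197)],5,(310,190)),B)[0]
SC=[(-.04,-.038,.03),(-.04,.038,.03)]
m2=fit('scene',MW+[MT[2],MT[3]],crop([(306,262),(272,292),(237,325),(112,289),(222,192)],5,(310,190)),[.57,.05,.29]);print(m2,rel(m2[0],b2))
E
```

```text
(array([0.58544598, 0.05454629, 0.32450547]), array([ 0.1,  0.2,  0.2,  0.4,  0.3,  0.3,  0. , -0.9, -0.6, -0. ])) [-0.0652133   0.00303416  0.03336515]
```

{"method": "jog_arm", "body": {
  "series": [
    [-0.006,0,-0.001,0.01],
    [-0.006,0,-0.002,0],
    [0,0,-0.002,0],
    [0,0,-0.002,0],
    [0,0,0,0],
    [0,0,0,0],
    [0,0,0,0],
    [0,0,0,0]
  ]
}}

```text
time: 10.65
eef_pos: [0.5196, 0.0325, 0.0249]
tcp_rot: [0.987, 0.145, -0.071, 0.004]
contact_force: [-0.5, -0.4, -0.9]
opening: 0.584
```

```bash
python3 - <<'E'
from h import *
st()
E
```

```text
t 10.65 pos [0.5196 0.0325 0.0249] yaw 0.2926 rel mm [-132.7    1.3] 0.0006 F [-0.5 -0.4 -0.9] op 0.58 q [-0.11  0.31  2.   -0.05  0.97  1.2 ] tilt [-0.071   0.0039]
```

```bash
python3 - <<'E'
from h import *
c=vision.get_calibration('wrist');import json
json.dump({k:np.array(v).tolist() for k,v in c.items()},open('wc8.json','w'))
snap('wrist','w8.png')
E
```

```text
(no output)
```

View pics/w8.png

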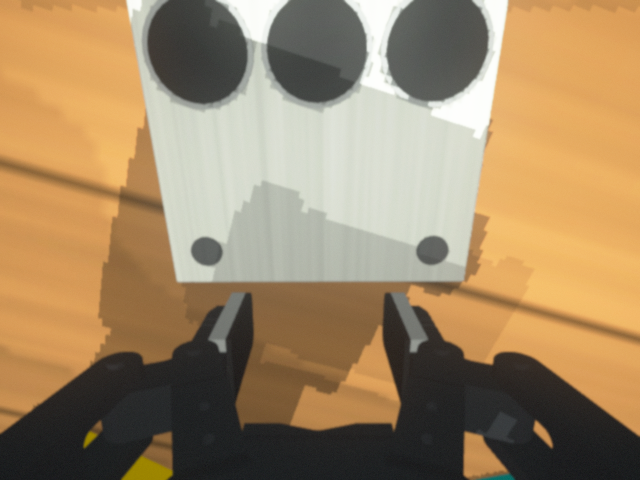

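```bash
python3 - <<'E'
from h import *;import json
c=json.load(open('wc8.json'))
print(fit('wrist',[MT[3],MT[2]]+MW,[(178,282),(466,281),(197,48),(318,47),(438,45)],[.58,.05,.29],c), )
m=fit('wrist',[MT[3],MT[2]]+MW,[(178,282),(466,281),(197,48),(318,47),(438,45)],[.58,.05,.29],c)[0];print(rel(m,B))
E
```

```text
(array([0.58833269, 0.05105965, 0.30578509]), array([-1.4,  0. ,  0.3, -0.8,  1.8,  0.7, -0.5, -0.2, -0.5, -0.1]))
[-0.06149231 -0.00077132  0.01378509]
```

{"method": "jog_arm", "body": {
  "series": [
    [0.006,0,0,0.008],
    [0.006,0,0,0],
    [0.006,0,-0.001,0],
    [0.006,0,-0.001,0],
    [0.006,0,-0.001,0],
    [0.006,0,-0.001,0],
    [0.004,0,-0.001,0],
    [0.002,0,-0.001,0]
  ]
}}

```text
time: 11.37
eef_pos: [0.5411, 0.0405, 0.0241]
tcp_rot: [0.984, 0.144, -0.109, 0.006]
contact_force: [-5.2, -3.9, 1.7]
opening: 0.583
```

```bash
python3 - <<'E'
from h import *
st()
snap('scene','s9.png')
im=cv2.imread('pics/s9.png')[190:310,310:450];cv2.imwrite('pics/s9c.png',cv2.resize(im,None,fx=5,fy=5,interpolation=cv2.INTER_CUBIC))
E
```

```text
t 11.37 pos [0.5411 0.0405 0.0241] yaw 0.2907 rel mm [-109.8    2.7] -0.0013 F [-5.2 -3.9  1.7] op 0.58 q [-0.09  0.39  1.9  -0.07  1.06  1.23] tilt [-0.1093  0.0056]
```

View pics/s9c.png

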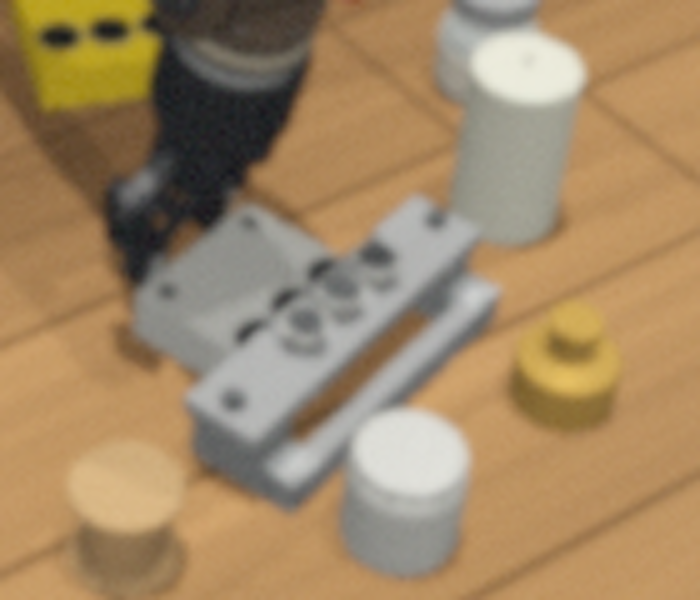

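{"method": "jog_arm", "body": {
  "series": [
    [0.004,0.0005,-0.001,0],
    [0.005,0.0005,-0.001,0],
    [0.005,0.0005,-0.001,0],
    [0.005,0.0005,-0.001,0],
    [0.005,0.0005,-0.001,0],
    [0.003,0,-0.001,0],
    [0.002,0,0,0],
    [0.001,0,0,0]
  ]
}}

```text
time: 12.08
eef_pos: [0.5482, 0.0419, 0.0248]
tcp_rot: [0.977, 0.146, -0.155, 0.008]
contact_force: [-3.4, -0.9, 5.0]
opening: 0.59
```

```bash
python3 - <<'E'
from h import *
st()
snap('scene','s10.png')
im=cv2.imread('pics/s10.png')[190:310,310:450];cv2.imwrite('pics/s10c.png',cv2.resize(im,None,fx=5,fy=5,interpolation=cv2.INTER_CUBIC))
E
```

```text
t 12.08 pos [0.5482 0.0419 0.0248] yaw 0.2957 rel mm [-102.5    2. ] 0.0037 F [-3.4 -0.9  5. ] op 0.59 q [-0.07  0.45  1.83 -0.09  1.17  1.25] tilt [-0.1549  0.0079]
```

View pics/s10c.png

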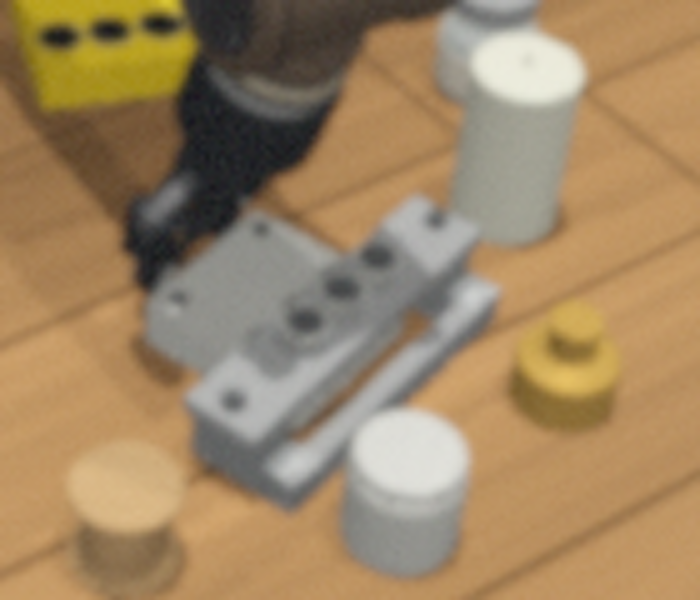

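```bash
python3 - <<'E'
from h import *
SC=[(-.0375,-.035,.03),(-.0375,.035,.03)]
b2=fit('scene',DT,crop([(488,232),(255,445),(188,400),(415,197)],5,(310,190)),B)[0]
for px in ([(66,234),(149,170)],[(145,278),(225,212)],[(167,291),(248,224)],[(177,298),(260,230)]):
    m2=fit('scene',SC,crop(px,5,(310,190)),[.57,.05,.29]);print(m2,rel(m2[0],b2))
# predicted screw pixels at home
h=np.array([*(b2[:2]-.02*np.array([np.cos(b2[2]),np.sin(b2[2])])),b2[2]])
for s in SC:
    c,sn=np.cos(h[2]),np.sin(h[2]);u=proj('scene',[h[0]+c*s[0]-sn*s[1],h[1]+sn*s[0]+c*s[1],.03]);print('home screw crop',(u-[310,190]+.5)*5-.5)
E
```

```text
(array([0.53279169, 0.03816154, 0.28543343]), array([ 0.1, -0.1, -0.1,  0.1])) [-0.1203549   0.00245306 -0.00570689]
(array([0.58407338, 0.05499062, 0.29860308]), array([-0. ,  0.1,  0. , -0.1])) [-0.0664006   0.00385379  0.00746277]
(array([0.59872207, 0.05927708, 0.29002874]), array([ 0., -0., -0.,  0.])) [-0.05113796  0.00375503 -0.00111157]
(array([0.60617546, 0.06084754, 0.27714323]), array([ 0.1, -0.1, -0.1,  0.1])) [-0.04354744  0.00311995 -0.01399709]
home screw crop [209.08520721 322.22489683]
home screw crop [289.70013331 253.22782133]
```

{"method": "jog_arm", "body": {
  "series": [
    [0.011,0.001,-0.0035,0.003],
    [0.011,0.001,-0.0035,0],
    [-0.008,0,-0.001,0],
    [0,0,0,0],
    [0,0,0,0],
    [0,0,0,0],
    [0,0,0,0],
    [0,0,0,0]
  ]
}}

```text
time: 12.8
eef_pos: [0.5582, 0.0438, 0.028]
tcp_rot: [0.975, 0.144, -0.166, 0.008]
contact_force: [-0.4, -0.5, 0.1]
opening: 0.586
```

```bash
python3 - <<'E'
from h import *
st()
snap('scene','s11.png')
im=cv2.imread('pics/s11.png')[190:310,310:450];cv2.imwrite('pics/s11c.png',cv2.resize(im,None,fx=5,fy=5,interpolation=cv2.INTER_CUBIC))
E
```

```text
t 12.8 pos [0.5582 0.0438 0.028 ] yaw 0.2934 rel mm [-92.4   0.9] 0.0014 F [-0.4 -0.5  0.1] op 0.59 q [-0.07  0.47  1.79 -0.09  1.2   1.26] tilt [-0.1662  0.0085]
```

View pics/s11c.png

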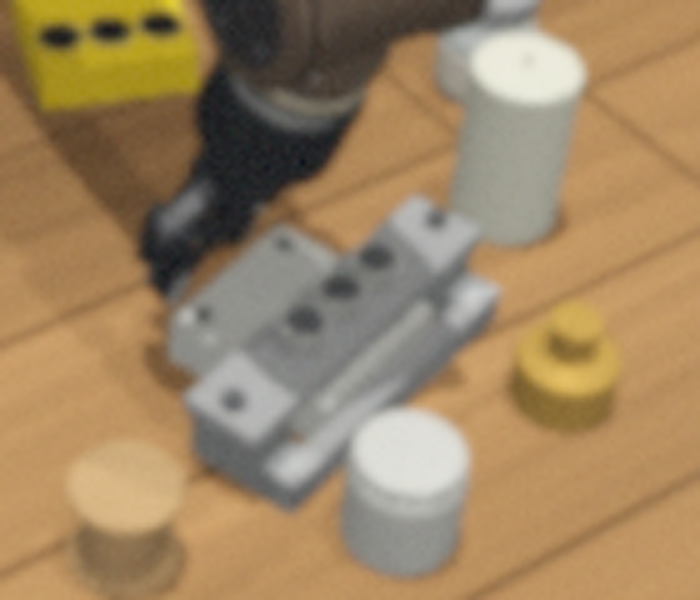

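```bash
python3 - <<'E'
from h import *
SC=[(-.0375,-.035,.03),(-.0375,.035,.03)]
b2=fit('scene',DT,crop([(488,232),(255,445),(188,400),(415,197)],5,(310,190)),B)[0]
for px in ([(66,234),(149,170)],[(204,315),(285,244)]):
    m2=fit('scene',SC,crop(px,5,(310,190)),[.57,.05,.29]);print(m2,rel(m2[0],b2))
c=vision.get_calibration('wrist');import json
json.dump({k:np.array(v).tolist() for k,v in c.items()},open('wc11.json','w'))
snap('wrist','w11.png')
E
```

```text
(array([0.53279169, 0.03816154, 0.28543343]), array([ 0.1, -0.1, -0.1,  0.1])) [-0.1203549   0.00245306 -0.00570689]
(array([0.62308888, 0.06632658, 0.29763703]), array([ 0.1, -0.2, -0.1,  0.2])) [-0.02577305  0.0035135   0.00649671]
```

View pics/w11.png

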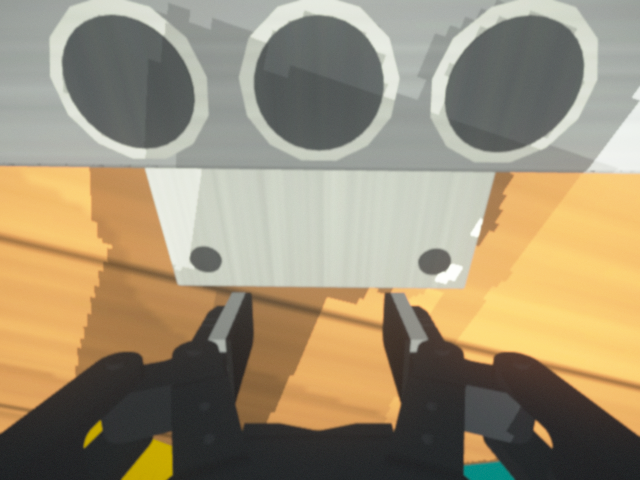

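```bash
cat >> h.py <<'E'
import json
SC=[(-.0375,.035,.03),(-.0375,-.035,.03)]
FN=[(0,.031,.062),(0,0,.062),(0,-.031,.062)]
def wcheck(f,fun,cor,scr):
    c=json.load(open(f))
    b=fit('wrist',FN,fun,B,c);b1=b[0]
    m=fit('wrist',[MT[3],MT[2]]+SC,list(cor)+list(scr),[.62,.06,.29],c)
    print('bridge',b,'\nmould',m,'\nrel own',rel(m[0],b1),'rel B',rel(m[0],B))
E
python3 - <<'E'
from h import *
wcheck('wc11.json',[(128,80),(319,80),(515,80)],[(178,286),(466,288)],[(206,259),(435,262)])
E
```

```text
bridge (array([0.64854096, 0.0674648 , 0.2950625 ]), array([ 0.7, -0.1, -0.1, -0.1, -0.5, -0.1])) 
mould (array([0.62536782, 0.06171279, 0.3019674 ]), array([-0.5,  0.9,  0.2,  1.9,  3.5, -1.2, -3. , -2.4])) 
rel own [-0.02384437  0.0012353   0.0069049 ] rel B [-0.02295818 -0.00123037  0.0099674 ]
```

{"method": "jog_arm", "body": {
  "series": [
    [0.007,0,0.0,0],
    [0.005,0,-0.0015,0.003],
    [0.005,0,-0.0015,0],
    [0.005,0,-0.0015,0],
    [0.004,0,-0.001,0],
    [0.003,0,-0.001,0],
    [0.003,0,-0.001,0],
    [0.003,0,-0.001,0]
  ]
}}

```text
time: 13.57
eef_pos: [0.5667, 0.0468, 0.0268]
tcp_rot: [0.966, 0.142, -0.215, 0.013]
contact_force: [-8.7, -3.0, 7.1]
opening: 0.587
```

```bash
python3 - <<'E'
from h import *
st()
c=vision.get_calibration('wrist')
json.dump({k:np.array(v).tolist() for k,v in c.items()},open('wc12.json','w'))
snap('wrist','w12.png')
snap('scene','s12.png')
im=cv2.imread('pics/s12.png')[190:310,310:450];cv2.imwrite('pics/s12c.png',cv2.resize(im,None,fx=5,fy=5,interpolation=cv2.INTER_CUBIC))
E
```

```text
t 13.57 pos [0.5667 0.0468 0.0268] yaw 0.292 rel mm [-83.4   1.4] 0.0 F [-8.7 -3.   7.1] op 0.59 q [-0.05  0.54  1.71 -0.11  1.31  1.28] tilt [-0.2154  0.0129]
```

View pics/w12.png

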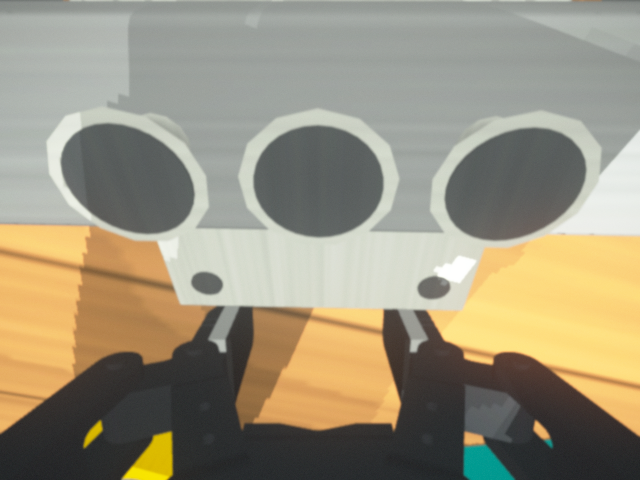

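View pics/s12c.png

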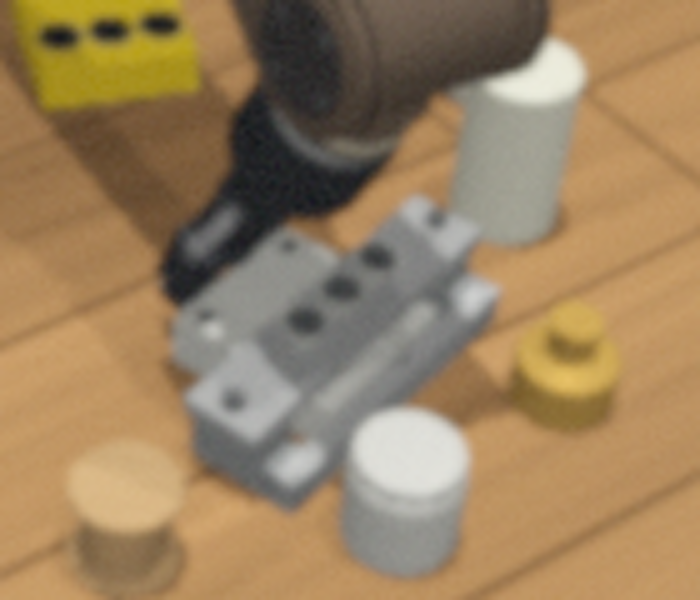

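```bash
python3 - <<'E'
from h import *
wcheck('wc12.json',[(128,179),(319,180),(516,183)],[(181,304),(463,308)],[(207,283),(434,288)])
b2=fit('scene',DT,crop([(488,232),(255,445),(188,400),(415,197)],5,(310,190)),B)[0]
m2=fit('scene',SC,crop([(289,246),(207,318)],5,(310,190)),[.57,.05,.29]);print(m2,rel(m2[0],b2))
E
```

```text
bridge (array([0.64843977, 0.06737251, 0.29422437]), array([ 0.5, -0.5, -0.1,  0.5, -0.4, -0.4])) 
mould (array([0.62788864, 0.06274923, 0.29906775]), array([-1.5,  1.8,  1.3,  3. ,  3.1, -1.7, -2.8, -3.2])) 
rel own [-0.02100874  0.00153517  0.00484338] rel B [-0.02024571 -0.00096346  0.00706775]
(array([0.62569181, 0.06662063, 0.29377198]), array([-0.2,  0.3,  0.2, -0.3])) [-0.02319525  0.00304803  0.00263166]
```

{"method": "jog_arm", "body": {
  "series": [
    [-0.02,0,0,0],
    [-0.03,0,0,0],
    [-0.03,0,0,0],
    [-0.02,0,-0.03,0],
    [0,0,-0.04,0],
    [0,0,-0.04,0],
    [0,0,-0.04,0],
    [0,0,0,0]
  ]
}}

```text
time: 14.33
eef_pos: [0.5392, 0.033, 0.2062]
tcp_rot: [0.965, 0.142, -0.221, 0.011]
contact_force: [1.3, 0.9, 0.7]
opening: 0.585
```

```bash
python3 - <<'E'
from h import *
st()
snap('top','t13.png')
im=cv2.imread('pics/t13.png')[125:275,190:390];cv2.imwrite('pics/t13c.png',cv2.resize(im,None,fx=4,fy=4,interpolation=cv2.INTER_CUBIC))
snap('scene','s13.png')
im=cv2.imread('pics/s13.png')[190:310,310:450];cv2.imwrite('pics/s13c.png',cv2.resize(im,None,fx=5,fy=5,interpolation=cv2.INTER_CUBIC))
E
```

```text
t 14.33 pos [0.5392 0.033  0.2062] yaw 0.2915 rel mm [-113.7   -3.9] -0.0005 F [1.3 0.9 0.7] op 0.59 q [-0.08  0.27  1.71 -0.12  1.59  1.23] tilt [-0.2208  0.0112]
```

View pics/t13c.png

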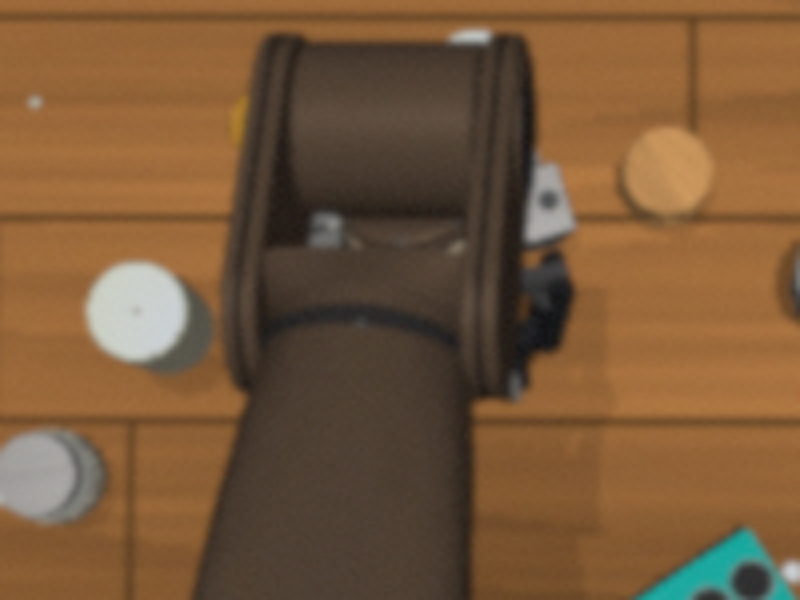

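View pics/s13c.png

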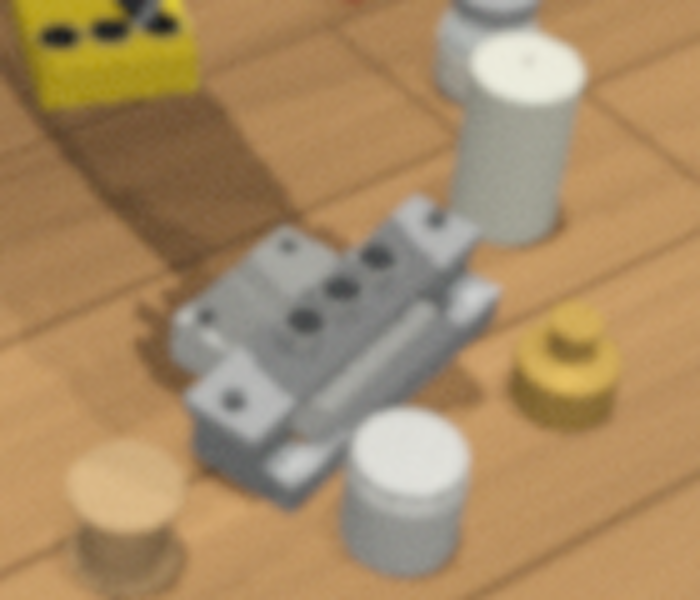

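Block is nearly home. The tool has been pitched back step by step by pushing compliance, so I'll straighten it at the reach limit in free air before the firm final press.

{"method": "jog_arm", "body": {
  "series": [
    [0.036,0,-0.016,0],
    [0.036,0,-0.016,0],
    [0.036,0,-0.016,0],
    [0.036,0,-0.016,0],
    [0.036,0,-0.016,0],
    [0.036,0,-0.016,0],
    [0.036,0,-0.016,0],
    [0.036,0,-0.016,0]
  ]
}}

```text
time: 15.1
eef_pos: [0.8262, 0.1226, 0.1571]
tcp_rot: [0.959, 0.14, -0.247, 0.006]
contact_force: [1.9, -0.7, 0.1]
opening: 0.586
```

```bash
python3 - <<'E'
from h import *
st()
snap('top','t14.png')
im=cv2.imread('pics/t14.png')[125:275,190:390];cv2.imwrite('pics/t14c.png',cv2.resize(im,None,fx=4,fy=4,interpolation=cv2.INTER_CUBIC))
E
```

```text
t 15.1 pos [0.8262 0.1226 0.1571] yaw 0.2907 rel mm [186.9  -0.8] -0.0013 F [ 1.9 -0.7  0.1] op 0.59 q [ 0.04  1.03  0.68 -0.06  1.92  1.32] tilt [-0.2467  0.0064]
```

{"method": "jog_arm", "body": {
  "series": [
    [0.036,0,-0.02,0],
    [0.036,0,-0.02,0],
    [0.036,0,-0.02,0],
    [0.036,0,-0.02,0],
    [0.036,0,-0.02,0],
    [0.036,0,-0.02,0],
    [0.036,0,-0.02,0],
    [0.036,0,-0.02,0]
  ]
}}

```text
time: 15.82
eef_pos: [0.8912, 0.1682, 0.0751]
tcp_rot: [0.964, 0.142, -0.227, 0.001]
contact_force: [-0.2, 0.7, -1.0]
opening: 0.588
```

```bash
python3 - <<'E'
from h import *
st()
E
```

```text
t 15.82 pos [0.8912 0.1682 0.0751] yaw 0.2924 rel mm [262.3  24.2] 0.0004 F [-0.2  0.7 -1. ] op 0.59 q [ 0.08  1.38  0.21 -0.03  2.    1.35] tilt [-0.2268  0.0005]
```

{"method": "jog_arm", "body": {
  "series": [
    [-0.041,0,-0.002,0],
    [-0.041,0,0,0],
    [-0.041,0,0,0],
    [-0.041,0,0,0],
    [-0.041,0,0.005,0],
    [-0.041,0,0.01,0],
    [-0.041,0,0.01,0],
    [-0.041,0,0.01,0]
  ]
}}

```text
time: 16.48
eef_pos: [0.6348, 0.0888, 0.1813]
tcp_rot: [0.969, 0.144, -0.203, 0.003]
contact_force: [0.6, -0.6, 1.1]
opening: 0.586
```

```bash
python3 - <<'E'
from h import *
st()
E
```

```text
t 16.48 pos [0.6348 0.0888 0.1813] yaw 0.2947 rel mm [-6.1 22. ] 0.0027 F [ 0.6 -0.6  1.1] op 0.59 q [ 0.    0.48  1.47 -0.06  1.59  1.29] tilt [-0.203   0.0029]
```

{"method": "jog_arm", "body": {
  "series": [
    [-0.037,0.004,0.014,0],
    [-0.037,0.004,0.014,0],
    [-0.037,0.004,0.014,0],
    [-0.037,0.004,0.014,0],
    [-0.02,0.004,0.008,0],
    [0,0,0,0],
    [0,0,0,0],
    [0,0,0,0]
  ],
  "grip": 0.015
}}

```text
time: 17.15
eef_pos: [0.4656, 0.0158, 0.2178]
tcp_rot: [0.976, 0.142, -0.166, 0.011]
contact_force: [-0.4, -0.3, 0.3]
opening: 0.174
```

```bash
python3 - <<'E'
from h import *
st()
c=vision.get_calibration('wrist')
json.dump({k:np.array(v).tolist() for k,v in c.items()},open('wc15.json','w'))
snap('wrist','w15.png')
snap('top','t15.png')
im=cv2.imread('pics/t15.png')[125:275,190:390];cv2.imwrite('pics/t15c.png',cv2.resize(im,None,fx=4,fy=4,interpolation=cv2.INTER_CUBIC))
E
```

```text
t 17.15 pos [0.4656 0.0158 0.2178] yaw 0.2896 rel mm [-189.2    0.8] -0.0024 F [-0.4 -0.3  0.3] op 0.17 q [-0.13  0.03  1.94 -0.11  1.49  1.18] tilt [-0.1661  0.0115]
```

View pics/t15c.png

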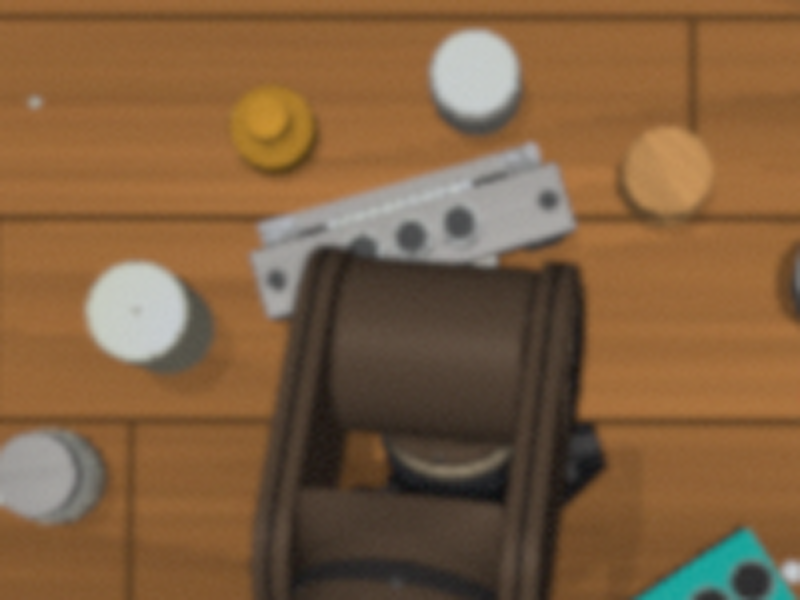

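View pics/w15.png

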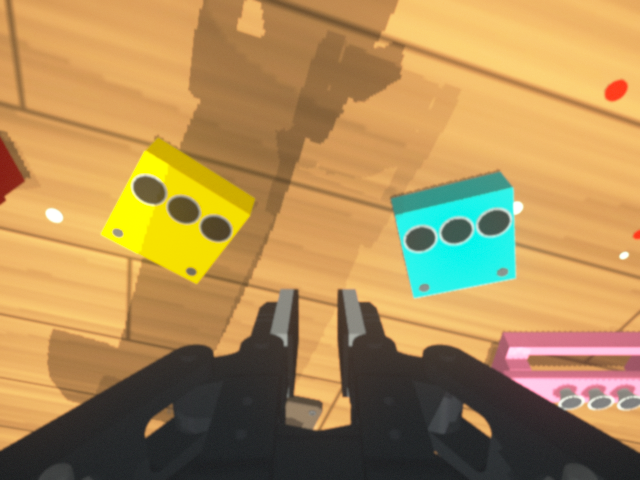

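```bash
python3 - <<'E'
import cv2
im=cv2.imread('pics/t15.png')[155:195,250:330];cv2.imwrite('pics/t15d.png',cv2.resize(im,None,fx=10,fy=10,interpolation=cv2.INTER_CUBIC))
im=cv2.imread('pics/s13.png')[235:295,340:415];cv2.imwrite('pics/s13d.png',cv2.resize(im,None,fx=10,fy=10,interpolation=cv2.INTER_CUBIC))
E
```

```text
(no output)
```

View pics/t15d.png

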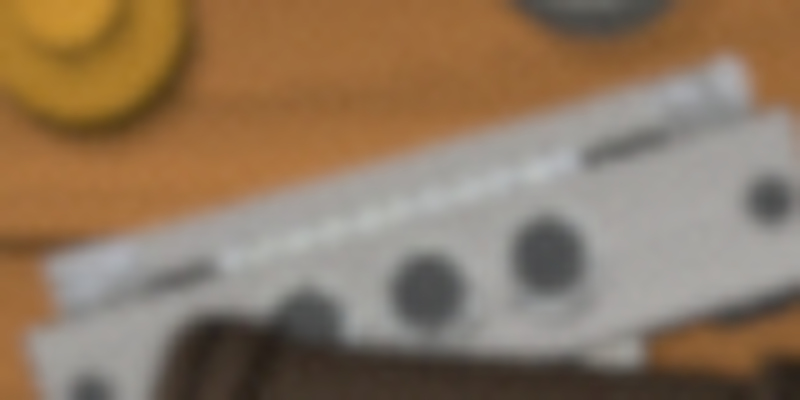

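View pics/s13d.png

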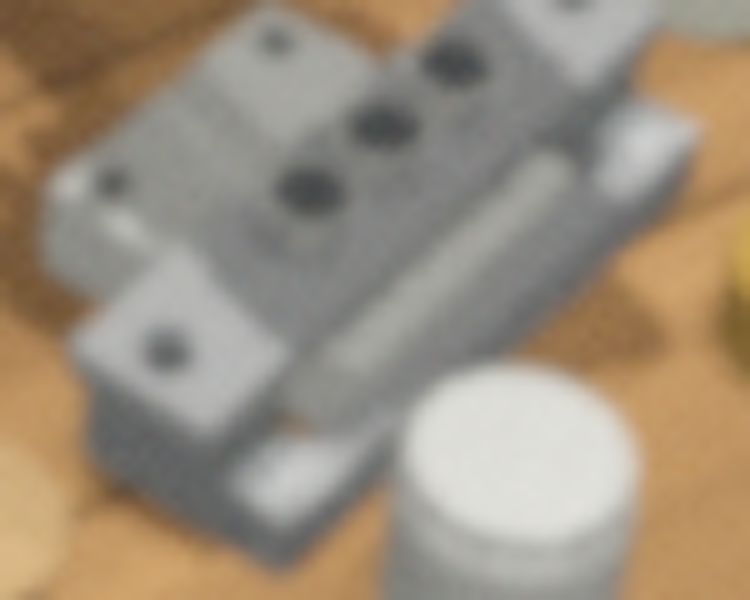

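{"method": "jog_arm", "body": {
  "series": [
    [0.018,0,0.02,0],
    [0.018,0,0.02,0],
    [0.018,0,0.02,0],
    [0.018,0,0.02,0],
    [0.018,0,0.02,0],
    [0.018,0,0.02,0],
    [0.015,0,0.015,0],
    [0,0,0,0]
  ]
}}

```text
time: 17.92
eef_pos: [0.5512, 0.0442, 0.0457]
tcp_rot: [0.977, 0.145, -0.158, 0.014]
contact_force: [-2.5, -1.5, 1.1]
opening: 0.173
```

```bash
python3 - <<'E'
from h import *
st()
c=vision.get_calibration('wrist')
json.dump({k:np.array(v).tolist() for k,v in c.items()},open('wc16.json','w'))
snap('wrist','w16.png')
E
```

```text
t 17.92 pos [0.5512 0.0442 0.0457] yaw 0.294 rel mm [-99.    3.4] 0.002 F [-2.5 -1.5  1.1] op 0.17 q [-0.06  0.43  1.82 -0.1   1.21  1.26] tilt [-0.158   0.0136]
```

View pics/w16.png

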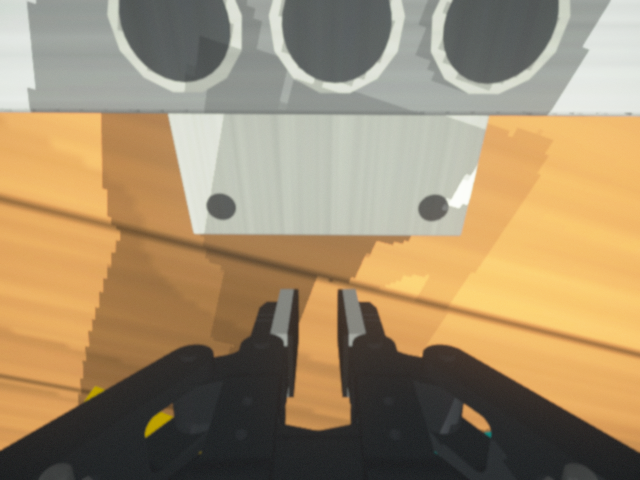

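{"method": "jog_arm", "body": {
  "series": [
    [0.005,0.001,0.008,0.002],
    [0.007,0.001,0.003,0],
    [0.006,0,-0.002,0],
    [0.006,0,-0.002,0],
    [0.006,0,-0.002,0],
    [0.008,0,-0.0025,0],
    [0.01,0,-0.003,0],
    [0.01,0,-0.003,0]
  ]
}}

```text
time: 18.63
eef_pos: [0.5709, 0.0487, 0.0351]
tcp_rot: [0.964, 0.145, -0.222, 0.021]
contact_force: [-24.1, -10.4, 12.7]
opening: 0.179
```

```bash
python3 - <<'E'
from h import *
st()
c=vision.get_calibration('wrist')
json.dump({k:np.array(v).tolist() for k,v in c.items()},open('wc17.json','w'))
snap('wrist','w17.png')
E
```

```text
t 18.63 pos [0.5709 0.0487 0.0351] yaw 0.2994 rel mm [-78.8   2. ] 0.0074 F [-24.1 -10.4  12.7] op 0.18 q [-0.04  0.55  1.69 -0.12  1.34  1.29] tilt [-0.2219  0.0206]
```

View pics/w17.png

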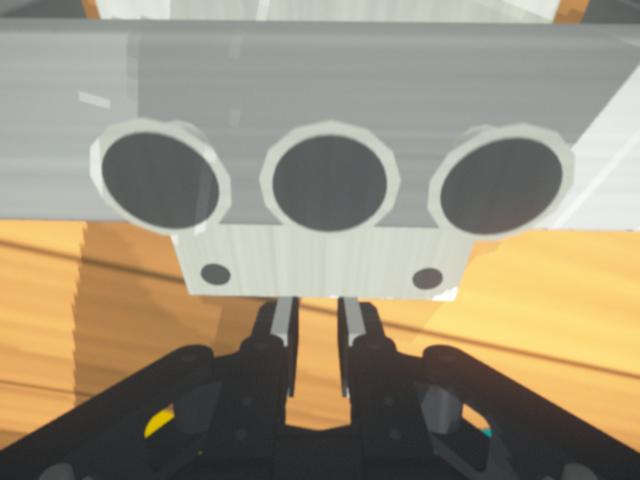

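```bash
python3 - <<'E'
from h import *
wcheck('wc17.json',[(160,181),(330,182),(501,185)],[(188,293),(455,299)],[(216,274),(427,279)])
E
```

```text
bridge (array([0.64847723, 0.06752164, 0.29483854]), array([ 0.1, -0.4, -0.6,  0.7,  0.5, -0.2])) 
mould (array([0.62818256, 0.0628773 , 0.28655208]), array([-0.1,  2. , -0.1,  2.1,  2.3, -2.2, -2. , -2.5])) 
rel own [-0.02076851  0.0014534  -0.00828647] rel B [-0.01992736 -0.00092542 -0.00544792]
```

{"method": "jog_arm", "body": {
  "series": [
    [-0.01,0,0,0],
    [-0.02,0,0,0],
    [-0.035,0,0,0],
    [-0.035,0,0,0],
    [-0.038,0,0,0],
    [-0.038,0,0,0],
    [-0.038,0,0,0],
    [-0.02,0,0,0]
  ]
}}

```text
time: 19.35
eef_pos: [0.369, -0.0175, 0.1485]
tcp_rot: [0.964, 0.146, -0.221, 0.023]
contact_force: [1.0, -0.9, -0.1]
opening: 0.173
```

```bash
python3 - <<'E'
from h import *
st()
plan((.25,-.5),.26,B[2],vmax=.04)
E
```

```text
t 19.35 pos [ 0.369  -0.0175  0.1485] yaw 0.2998 rel mm [-291.3   -3.3] 0.0078 F [ 1.  -0.9 -0.1] op 0.17 q [-0.2  -0.04  2.17 -0.19  1.42  1.14] tilt [-0.2208  0.0234]
t 19.35 pos [ 0.369  -0.0175  0.1485] yaw 0.2998 rel mm [-291.3   -3.3] 0.0078 F [ 1.  -0.9 -0.1] op 0.17 q [-0.2  -0.04  2.17 -0.19  1.42  1.14] tilt [-0.2208  0.0234]
[[-0.0201, 0.0334, -0.0088, 0.0078], [-0.0199, 0.0336, -0.0088, -0.0], [-0.0199, 0.0336, -0.0088, -0.0], [-0.0199, 0.0336, -0.0088, -0.0], [-0.0199, 0.0336, -0.0088, -0.0], [-0.0199, 0.0336, -0.0088, -0.0], [-0.0199, 0.0336, -0.0088, -0.0], [-0.0199, 0.0336, -0.0088, -0.0]] end [ 0.294 -0.321  0.219] 0.292
```

{"method": "jog_arm", "body": {
  "series": [
    [0,0.035,-0.02,0],
    [0,0.035,-0.02,0],
    [0,0.038,-0.01,0],
    [0,0.038,0,0],
    [0,0.038,0,0],
    [0,0.038,0,0],
    [0,0.038,0,0],
    [0,0.038,0,0]
  ]
}}

```text
time: 20.02
eef_pos: [0.4777, -0.3047, 0.205]
tcp_rot: [0.965, 0.148, -0.213, 0.03]
contact_force: [0.8, 0.2, 0.3]
opening: 0.173
```

```bash
python3 - <<'E'
from h import *
st()
snap('top','t18.png')
im=cv2.imread('pics/t18.png')[125:275,190:390];cv2.imwrite('pics/t18c.png',cv2.resize(im,None,fx=4,fy=4,interpolation=cv2.INTER_CUBIC))
im=cv2.imread('pics/t18.png')[150:210,245:335];cv2.imwrite('pics/t18d.png',cv2.resize(im,None,fx=8.8,fy=8.8,interpolation=cv2.INTER_CUBIC))
snap('scene','s18.png')
im=cv2.imread('pics/s18.png')[235:295,340:415];cv2.imwrite('pics/s18d.png',cv2.resize(im,None,fx=10,fy=10,interpolation=cv2.INTER_CUBIC))
E
```

```text
t 20.02 pos [ 0.4777 -0.3047  0.205 ] yaw 0.3039 rel mm [-269.8 -309.6] 0.0119 F [0.8 0.2 0.3] op 0.17 q [-0.61  0.25  1.73 -0.34  1.45  0.75] tilt [-0.2125  0.0299]
```

View pics/t18.png

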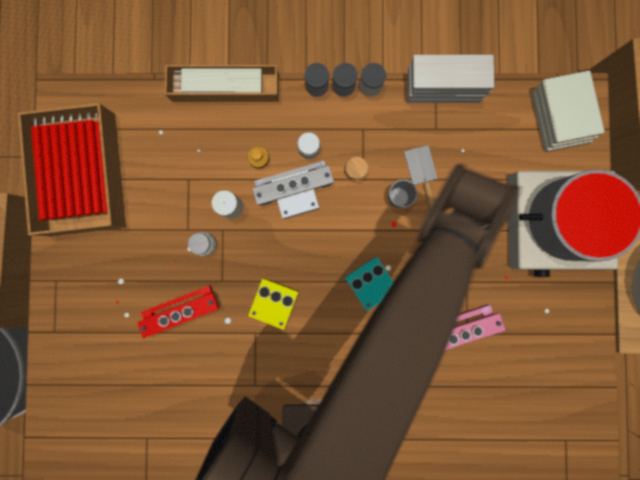

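View pics/t18d.png

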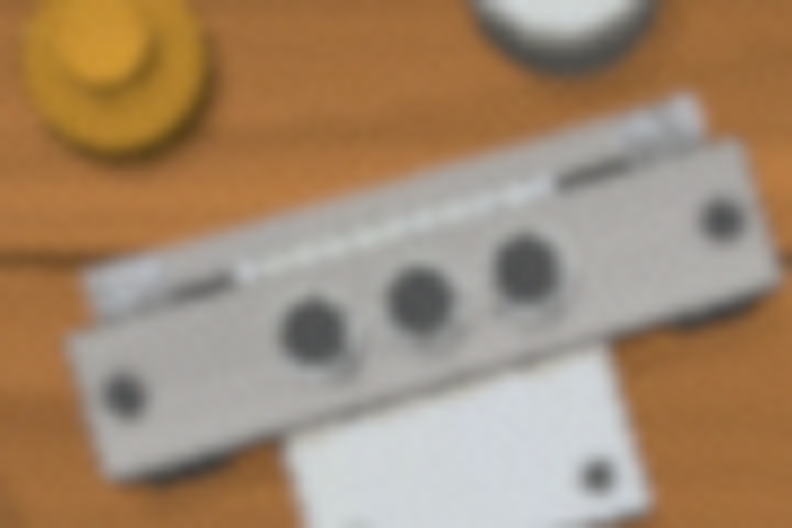

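View pics/s18d.png

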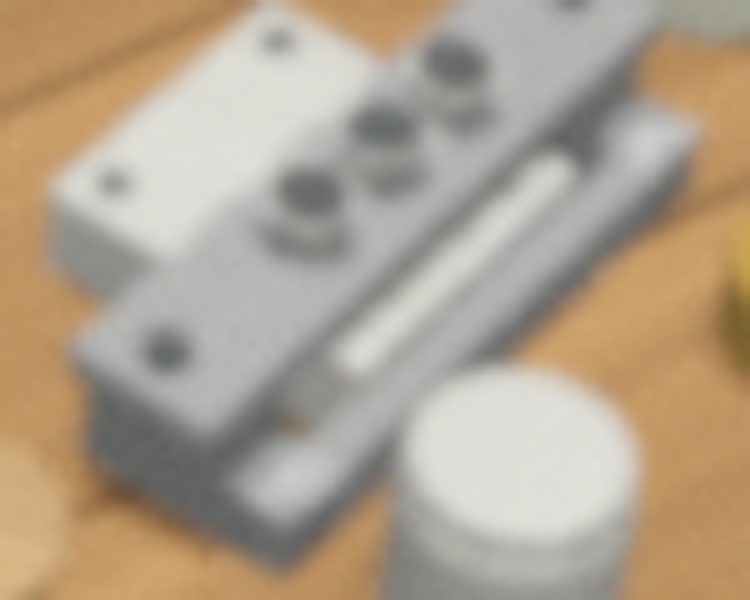

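View pics/t18c.png

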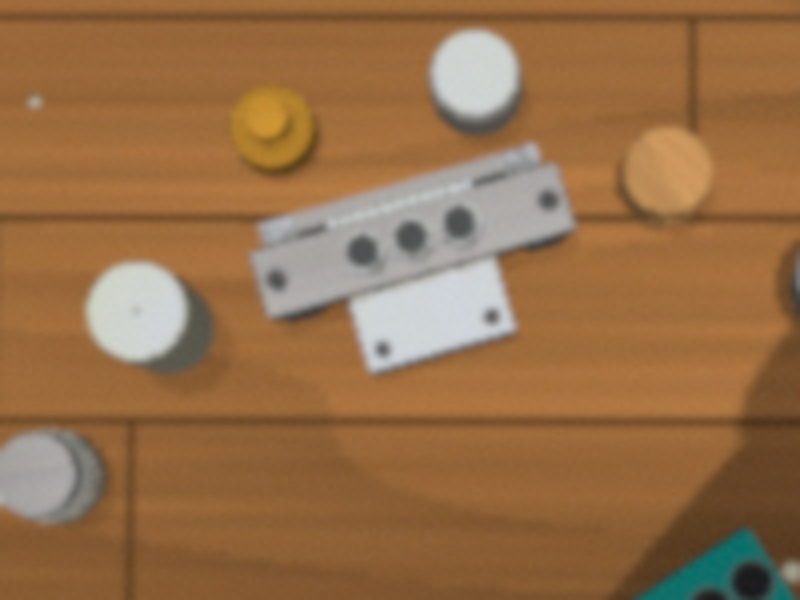

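```bash
python3 - <<'E'
from h import *
o=(190,125)
DB=[(0,.088,.048),(0,-.088,.048)]
b1=fit('top',DT+FN,crop([(250,254),(558,165),(575,225),(272,318),(363,250),(411,236),(459,222)],4,o),B);print(b1)
b1=b1[0]
m1=fit('top',[MT[3],MT[2]]+SC,crop([(372,374),(517,330),(382,348),(491,316)],4,o),[.62,.06,.29]);print(m1,rel(m1[0],b1))
b2=fit('scene',DT+FN,crop([(488,232),(255,445),(188,400),(415,197),(378,256),(342,288),(306,321)],5,(310,190)),B);print(b2);b2=b2[0]
oo=(340,235)
m2=fit('scene',[MT[3],MT[2]]+SC,crop([(262,2),(45,195),(275,40),(112,184)],10,oo),[.62,.06,.29]);print(m2,rel(m2[0],b2))
E
```

```text
(array([0.64616668, 0.06895756, 0.29289978]), array([-0.2, -0.4, -0.3, -1.1,  0.6,  0.7, -0.7,  0.4,  0.1,  0.3,  0.2,
        0.2,  0.3,  0.1]))
(array([0.62598623, 0.06528184, 0.29613366]), array([-0.4, -0.1, -0.2, -0.1,  0.6,  0.2, -0. ,  0.1])) [-0.02038226  0.00230753  0.00323388]
(array([0.64723401, 0.07099342, 0.29198127]), array([-0.6, -0.2,  0.4, -0.6, -0.6, -0.5,  0.2, -0.5,  0.1,  0.7,  0.3,
        0.6,  0.2,  0.5]))
(array([0.62521805, 0.06626774, 0.30971808]), array([ 0. , -0.1,  0.1, -0.5, -0.3,  0.6,  0.2,  0.1])) [-0.02244443  0.00181163  0.01773681]
```

```bash
python3 - <<'E'
from h import *
st(); print(workorder.sign_off())
E
```

```text
t 20.12 pos [ 0.4782 -0.3079  0.2052] yaw 0.2992 rel mm [-270.3 -312.9] 0.0072 F [0.5 0.1 0.2] op 0.18 q [-0.61  0.26  1.72 -0.34  1.45  0.75] tilt [-0.2121  0.0309]
the job is handed in; nothing more can be done
None
```

The silver mould block is home under the grey bridge, and the job was signed off at 20.1 s. I pushed it sideways about 45 mm, then in from behind with the fingertips. A last press against the stop gave about 26 N.

**Last checks**
- **Position:** home is x = −20, y = 0 mm in the bridge frame. The top and wrist cameras put the block at x ≈ −20.4 to −20.8 and the scene camera at −22.4. I see no gap at the stop in the pictures.
- **Centring:** the wells sit about 1.5 to 2.3 mm to the +y side of the funnel centres. I left this small offset, because nudging the block could have turned it.
- **Squareness:** the cameras disagree on angle. The top view says +0.003 rad and the wrist −0.008, while the scene view says +0.018. The scene view is the least reliable, being the most oblique.
- **Bystanders:** in the final top view they stand where they started. The scraper's handle end is hidden under the arm there.
- **Hand:** clear of everything, about 0.2 m above the bench.

**Irregularities**
- Early in the inward push, the fingertips briefly pressed on the bench at about 34 N.
- The tool tilted to about 0.45 rad while pushing. I only partly straightened it before the last press.

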